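# Put the desk things back in their fitted trays

## Robot

A 6-joint arm with a two-finger parallel gripper is mounted at the origin on the work surface. World frame = base frame: x ahead of the robot, y to its left, z up, the work surface at z = 0. Lengths are in mm, angles in rad, forces in N, time in s.
With the tool pointing down it reaches from about 350 to 975 mm from the base axis. Payload 7.1 kg.
Tool frame: the origin (TCP) lies at the very end of the fingers, on their centre line; the grasp point (between the pads) lies 19 mm behind it (ctrl.grasp_offset is the distance from the TCP to the grasp point, in mm); z points along the fingers, y is the line along which they close (so a half turn about z gives the same grasp; the last joint's range is limited). The gripper opens to 88 mm and grips with 3 to 60 N. Pads are 20 mm wide; open, the fingers measure 115 mm over their backs; the gripper's body (75 mm by 178 mm) begins 61 mm behind the grasp point.
Start: joints at [-1.283, 0.423, 1.63, -0, 1.089, -0.019], TCP at [188.774, -595.793, 222.675] pointing down, gripper open.
Joint ranges: [-3, 3], [-0.9, 2.11], [0.09, 2.58], [-1.31, 4.45], [0.11, 2.69], [-2.54, 2.54]. Speed limits (rad/s): [2.39, 2.39, 3.01, 3.14, 3.14, 3.14].

## Interface

Orientations are given as a rotation vector (axis times angle).
In Python, from workcell import ctrl, viewer, ticket, models gives the robot as it stands.
- The arm moves only by the tool play_rows, never from a script. Its arguments are lists of equal length, an entry for each row: "dp": the shift along the world's x, y, z in mm, a list of three; "yaw": the turn about the world's z in degrees. In form: {"dp": [[tx, ty, tz], ...], "yaw": [yaw, ...]}. A call has 1 to 8 rows; each row shifts and turns the commanded pose from where the row before left it; what a row does not reach is not made up. A row lasts 1/12 s, in which the tool goes at most 41.7 mm and 7.16 degrees, less where a joint would pass 70% of its speed; a pose out of reach is approached as far as the arm can. A call is refused whole if a number of a shift passes 41.7 or a number of a turn 7.16, either way. A call with a gripper value outside its range is refused whole. "gripper" is the closure, from 0 (fully open) to 1 (shut), set as the call begins (left out, the last holds). The fingers move at their own pace and stop on an object; the grip force is fixed at half the most. Time passes only in rows, so rows that do not move let the fingers close. It gives the time, the measured TCP pose, the force, the opening and the grip force at its end, in the units of the state.
- ctrl.get_obs(): the state, without advancing time (a new reading comes with each control period).
- viewer.get_image(name): name is "side" or "top"; returns a dict with "pixels" (480x640x3 uint8, red, green, blue), "range_z" (480x640 float32, mm along the optical axis (not along the pixel's ray), 0 where there is no reading), "fx", "fy", "cx", "cy" (pixels), "T" (4x4, takes a point from camera to world coordinates). Camera axes: x right, y up, looking along -z (the intrinsics and any distortion apply to the point x, -y, -z); pixel columns grow to the right and rows downward; lengths in mm; the calibration is good to about 2 mm. A picture is of the moment at which its call begins.
- ticket.close_job(): hands the job in; it is judged then, once.
Trained networks look in a picture, given as the dict that the camera call returned (one of the last four; its "shot" number tells which), for a name from the list of things; names that differ only in an ending like _2 or _b are one class to them, and where a whole thing is asked for, a point or a joint stands for the part that bears it (a point fixed in the world has none). Each returns a list of dicts, best first, with "conf" (0 to 1); they miss things now and then, are a little off and sometimes report something else, mostly with a low value. They report only what shows in the picture. A call takes as long as a camera call. They do not tell look-alikes from the thing itself.
- models.look_for(picture, name): "bbox" ([centre column, centre row, width, height] in pixels, round what is visible of it).
- models.landmark_of(picture, name): "location" ([column, row] in pixels: a listed point, or the origin of a listed thing).
The state is a dict: "t": time; "qpos": joint angles; "qvel": joint speeds; "joint_torque": joint torques, N m; "ee_pos": TCP position; "orientation": TCP orientation; "ft_force": force on the tool from outside, world axes, zero at the start; "moment": the same for the moment, N m; "width": finger opening in mm; "grasp_force": force on a finger pad.
Only numpy, scipy, OpenCV 4.12 (cv2) and the standard library are available. Lean on these libraries where they do the work, as an engineer would, in place of code of your own. Each camera call takes 0.05 s, during which the arm holds its last target. There are 200 camera calls.

## Task

Tidy the desk: put each of the four desk things into the wooden tray made for it, the stapler in the long tray, the wooden pyramid in the square one, the larger white cup in the larger round one and the smaller cup in the smaller round one, each standing upright and flat on the tray's floor inside the rim. Set them down without dropping them, and leave the bowl of moss where it is.

Things in the scene. Friction and masses are not known exactly. Their poses are not given: they have to be found in the camera images.
- stapler: Black desk stapler, loose, lying on its base: base 110 x 32 mm and 10 mm high; upper arm 104 mm long and 26 mm wide with flat sides between 26 and 48 mm above the underside; about 49 mm tall overall. To be gripped across the arm (26 mm, along y) near the middle. Mass about 0.2 kg. Origin: centre of the underside; x along its length, z up. It may lie either way round in its tray.
- pyramid: Brown wooden pyramid paperweight, loose: a straight-sided square plinth 48 x 48 mm and 40 mm high, topped by a low pyramid to 66 mm. Grip the plinth (48 mm, along x or y). Mass about 0.14 kg. Origin: centre of the underside; x and y along the sides of the square, z up.
- cup_large: Larger white ceramic cup, loose, open and empty, upright: straight sides, 60 mm across, 62 mm high, walls 4 mm. Grip round the outside. Mass about 0.16 kg. Origin: centre of the underside, z up.
- cup_small: Smaller white ceramic cup, loose, open and empty, upright: straight sides, 42 mm across, 56 mm high, walls 4 mm. Grip round the outside. Mass about 0.09 kg. Origin: centre of the underside, z up.
- long_tray: Long rectangular light-wood tray for the stapler: 138 x 60 mm outside, 128 x 50 mm inside the rim. Fixed to the desk. Its floor is 5 mm above the desk, its rim 5 mm thick and 12 mm high over the desk (7 mm over the floor). Origin: centre of the underside, at desk height; z up, x along its length.
- square_tray: Square light-wood tray for the pyramid: 76 x 76 mm outside, 66 x 66 mm inside the rim. Fixed to the desk. Its floor is 5 mm above the desk, its rim 5 mm thick and 12 mm high over the desk (7 mm over the floor). Origin: centre of the underside, at desk height; z up, x and y along its sides.
- round_tray_large: Larger round light-wood tray for the larger cup: 88 mm outside, 78 mm inside the rim. Fixed to the desk. Its floor is 5 mm above the desk, its rim 5 mm thick and 12 mm high over the desk (7 mm over the floor). Origin: centre of the underside, at desk height; z up.
- round_tray_small: Smaller round light-wood tray for the smaller cup: 70 mm outside, 60 mm inside the rim. Fixed to the desk. Its floor is 5 mm above the desk, its rim 5 mm thick and 12 mm high over the desk (7 mm over the floor). Origin: centre of the underside, at desk height; z up.
- moss_bowl: Bystander: dark bowl with a mound of green moss, 72 mm across, about 64 mm tall, loose, standing among the other things. Origin: centre of the underside.
Mind the look-alikes: they are no part of the job. What is shaped like the square_tray but purple or turquoise is not meant.

How it is judged (in metres and radians):
At the end, for the whole second after the job is handed in: Each thing stands flat on the floor of its own tray inside the rim (underside 2 to 7.5 mm above the desk, the floor being at 5 mm, upright within 0.08 rad; centres within 14 mm for the stapler, 13.5 mm for the pyramid, 12 mm for the cups), all at rest; moss bowl still upright (horizontal distance between stapler and long_tray below 0.014 m and z of stapler in the frame of long_tray between 0.002 and 0.0075 m and angle between each of stapler, pyramid, cup_large, cup_small's own z axis and vertical below 0.08 rad and linear speed of each of stapler, pyramid, cup_large, cup_small below 0.02 m/s and angular speed of each of stapler, pyramid, cup_large, cup_small below 0.2 rad/s and horizontal distance between pyramid and square_tray below 0.0135 m and z of pyramid in the frame of square_tray between 0.002 and 0.0075 m and horizontal distance between cup_large and round_tray_large below 0.012 m and z of cup_large in the frame of round_tray_large between 0.002 and 0.0075 m and horizontal distance between cup_small and round_tray_small below 0.012 m and z of cup_small in the frame of round_tray_small between 0.002 and 0.0075 m and angle between moss_bowl's own z axis and vertical below 0.1 rad); the robot touches nothing.
It fails at once if a desk thing is dropped or thrown (moves faster than 0.7 m/s while the fingers do not hold it: a free fall of about 25 mm) ((linear speed of stapler above 0.7 m/s and contact force between the fingers and stapler below 0.05 N) or (linear speed of pyramid above 0.7 m/s and contact force between the fingers and pyramid below 0.05 N) or (linear speed of cup_large above 0.7 m/s and contact force between the fingers and cup_large below 0.05 N) or (linear speed of cup_small above 0.7 m/s and contact force between the fingers and cup_small below 0.05 N)).
It fails at once if the moss bowl is pushed more than 20 mm from its place or tipped over (distance of moss_bowl from where it was at the start of the episode above 0.02 m or angle between moss_bowl's own z axis and vertical above 0.4 rad).
It also fails if it takes over 102 s, if anything falls off the work surface, if the arm or the gripper's body presses on something with over 40 N, if the wrist force passes 120 N, or if a joint passes its speed limit or range.

## Working session

There is one attempt and no reset: what is moved stays moved. The work goes in short steps, Python scripts to look and compute and a tool call to move; the robot and the scene stay as the last step left them, time stands still between calls to the robot, and variables do not carry over. Pictures are saved under pics/ and viewed, at most 14 in all, crops included, and the job is handed in when it is done.

Besides the shell and the picture viewer there is one more tool, called by a JSON object that holds its "op" and its "data", one argument or row to a line. play_rows: Moves the arm, as the interface text tells. Its arguments: {"type":"object","properties":{"dp":{"type":"array"},"yaw":{"type":"array"},"gripper":{"type":"number"}},"required":["dp","yaw"]}

```bash
mkdir -p pics; cat > h.py <<'E'
import numpy as np, cv2
from workcell import ctrl, viewer, ticket, models
def world(p,u,v,d=None):
    d=p["range_z"][int(round(v)),int(round(u))] if d is None else d
    x=(u-p["cx"])/p["fx"]*d; y=(v-p["cy"])/p["fy"]*d
    return (p["T"]@np.array([x,-y,-d,1]))[:3]
def cloud(p):
    v,u=np.mgrid[0:480,0:640]; d=p["range_z"].astype(float)
    c=np.stack([(u-p["cx"])/p["fx"]*d,-(v-p["cy"])/p["fy"]*d,-d,np.ones_like(d)],-1)
    w=(c@p["T"].T)[...,:3]; w[d==0]=np.nan
    return w
E
python3 - <<'E'
from h import *
np.set_printoptions(precision=1,suppress=True)
for n in("top","side"):
    p=viewer.get_image(n); cv2.imwrite(f"pics/{n}0.png",p["pixels"][...,::-1])
    print(n,[k for k in p],p["T"][:3].tolist(),p["fx"])
    for t in "stapler pyramid cup_large cup_small long_tray square_tray round_tray_large round_tray_small moss_bowl".split():
        for r in models.landmark_of(p,t)[:3]:
            u,v=r["location"]; print(t,round(r["conf"],2),[round(u),round(v)], world(p,u,v) if 0<=u<639 and 0<=v<479 else '')
print(ctrl.get_obs())
E
```

```text
top ['pixels', 'range_z', 'fx', 'fy', 'cx', 'cy', 'T', 'shot'] [[-0.02504314980311919, 0.9962787805281497, -0.08247079554170314, 386.2048516922012], [-0.9995936934912745, -0.023832169345809593, 0.01563571670070256, -86.62488679494341], [0.013612074801826064, 0.0828288547163096, 0.9964708185621762, 1776.9291965654265]] 595.525774085319
pyramid 0.52 [322, 256] [ 462.7 -111.8   52.1]
cup_large 0.69 [324, 255] [ 466.3 -119.    57.9]
cup_small 0.45 [283, 191] [664.4  -0.8   8. ]
long_tray 0.85 [185, 285] [389.6 293.7   2.9]
square_tray 0.8 [476, 270] [ 413.9 -569.7    6.8]
square_tray 0.77 [340, 195] [ 649.1 -173.2    0.6]
square_tray 0.61 [390, 176] [ 700.9 -322.1    5.8]
round_tray_large 0.65 [374, 282] [ 386.2 -265.5   11.8]
round_tray_small 0.58 [251, 256] [471.1  99.    0.3]
moss_bowl 0.72 [338, 195] [ 646.2 -166.    11.1]
moss_bowl 0.7 [161, 226] [561.9 350.4  58.5]
side ['pixels', 'range_z', 'fx', 'fy', 'cx', 'cy', 'T', 'shot'] [[-0.7768622312763973, 0.45922332041442404, -0.43081204208309754, -79.5351634203548], [-0.6294674950815314, -0.5837651094583715, 0.5128245017692094, 619.556
[... 324 characters left out ...]
[652.7  22.8  22.3]
long_tray 0.69 [244, 381] [385.9 296.5   4.8]
square_tray 0.95 [290, 204] [ 644.1 -154.     7.6]
square_tray 0.81 [316, 168] [ 678.6 -306.4    9.6]
square_tray 0.68 [447, 162] [ 399.7 -561.9    2.1]
round_tray_small 0.62 [275, 303] [463.3 110.1   5.8]
moss_bowl 0.8 [164, 356] [533.6 372.2  50.6]
{'t': 1.0, 'qpos': array([-1.3,  0.4,  1.6, -0. ,  1.1, -0. ]), 'qvel': array([-0.,  0., -0., -0., -0., -0.]), 'joint_torque': array([ -0. , -54.5, -27.4,   0.1,   0. ,   0. ]), 'ee_pos': array([ 188.8, -595.8,  222.7]), 'orientation': array([-3.1, -0.5,  0. ]), 'ft_force': array([-0.4, -0.3,  0.3]), 'moment': array([-0.,  0.,  0.]), 'grasp_force': 0.0, 'width': 88.02844948289538}
```

View pics/top0.png

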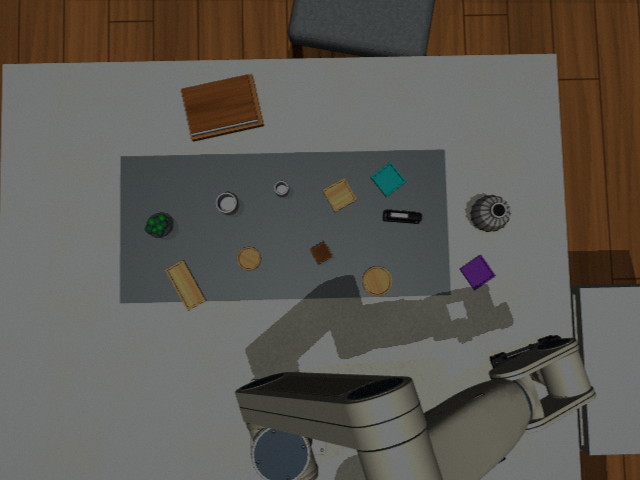

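View pics/side0.png

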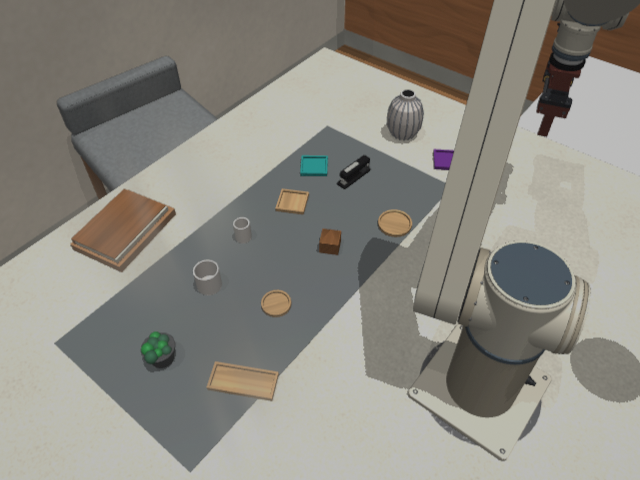

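The top picture shows the stapler at (402,216), pyramid (321,253), large cup (227,203), small cup (282,188), long tray (185,285), moss (159,225) and the round trays at (249,258), which is smaller, and (377,281), which is larger.

There are three square-tray candidates: light wood (340,195), turquoise (388,180) and purple (477,271). Only the light wood one fits the description. I'll confirm it in a crop and measure everything.

```bash
cat > m.py <<'E'
from h import *
np.set_printoptions(precision=1,suppress=True)
import sys
def wood(p,dark=False):
    hsv=cv2.cvtColor(p["pixels"],cv2.COLOR_RGB2HSV); return (hsv[...,0]<25)&(hsv[...,1]>70)&(hsv[...,2]>40)
def rect(P):
    r=cv2.minAreaRect(P[:,:2].astype(np.float32)); (c,s,a)=r
    if s[0]<s[1]: s=s[::-1]; a+=90
    return np.array(c),np.array(s),(a+90)%180-90
def onplane(p,m,z):
    v,u=np.nonzero(m); o=p["T"][:3,3]
    d=np.stack([(u-p["cx"])/p["fx"],-(v-p["cy"])/p["fy"],-np.ones(len(u))],-1)@p["T"][:3,:3].T
    return o+d*((z-o[2])/d[:,2])[:,None]
TR=dict(long_tray=(388,295,85),square_tray=(647,-165,60),round_tray_large=(392,-270,58),round_tray_small=(468,104,50))
OB=dict(stapler=(580,-335,75,(44,56)),pyramid=(458,-102,50,(10,75)),cup_large=(605,170,50,(50,75)),cup_small=(655,15,45,(45,70)),moss_bowl=(550,360,60,(20,80)))
def meas(p,w,which):
    for k in which:
        if k in TR:
            x,y,r=TR[k]
            near=np.hypot(w[...,0]-x,w[...,1]-y)<r
            m=(near&wood(p)).astype(np.uint8); n,l,s,_=cv2.connectedComponentsWithStats(m)
            if n<2: print(k,'none'); continue
            i=1+np.argmax(s[1:,4]); m=l==i; P=onplane(p,m,8); c,sz,a=rect(P)
            print(k,'mask mean',P.mean(0)[:2],'rect',c,sz,round(a,1),'n',m.sum(),'z pct',np.nanpercentile(w[m][:,2],[5,50,95]))
        else:
            x,y,r,(z0,z1)=OB[k]
            near=np.hypot(w[...,0]-x,w[...,1]-y)<r
            zz=w[near&(w[...,2]>15)][:,2]
            P=w[near&(w[...,2]>z0)&(w[...,2]<z1)]
            if len(P)<5: print(k,'none',len(zz)); continue
            c,sz,a=rect(P)
            print(k,'mean',P.mean(0),'rect',c,sz,round(a,1),'n',len(P),'z pct',np.percentile(zz,[5,50,95]))
E
python3 - <<'E'
from m import *
for n in("top","side"):
    p=viewer.get_image(n); w=cloud(p); print(n,'desk z',np.nanmedian(w[230:240,180:200,2] if n=="top" else w[330:340,310:330,2])); meas(p,w,list(TR)+list(OB))
    if n=="top": cv2.imwrite("pics/crop.png",cv2.resize(p["pixels"][150:300,300:500,::-1],None,fx=4,fy=4,interpolation=cv2.INTER_CUBIC))
E
```

```text
top desk z 0.9021615824810851
long_tray mask mean [390.6 291.8] rect [390.9 293.4] [139.   62.1] 28.5 n 893 z pct [-1.9  6.6 16.9]
square_tray mask mean [ 650.1 -169.1] rect [ 649.1 -169.2] [77.2 76.9] 27.9 n 605 z pct [-2.   6.5 16.5]
round_tray_large mask mean [ 388.8 -273.3] rect [ 389.3 -274. ] [86.3 85.6] -46.7 n 682 z pct [-1.6  6.6 15.8]
round_tray_small mask mean [464.9 105.8] rect [465.3 105.4] [68.2 65.3] 88.6 n 437 z pct [-1.2  7.3 15.7]
stapler mean [ 577.3 -351.5   49.3] rect [ 577.1 -352.4] [100.4  26.4] 84.3 n 234 z pct [20.8 47.1 54.7]
pyramid mean [ 472.4 -106.8   45.9] rect [ 464.6 -101.2] [76.9 75. ] 6.9 n 290 z pct [36.5 47.2 61.3]
cup_large mean [625.7 164.6  61.3] rect [624.8 163.2] [58.8 57.4] 45.3 n 107 z pct [16.6 51.1 67.4]
cup_small mean [666.9   3.7  55.3] rect [666.8   3.9] [40. 38.] -0.2 n 66 z pct [18.1 50.5 59.8]
moss_bowl mean [563.8 361.6  57.4] rect [565.2 362.1] [70.4 68. ] -36.7 n 478 z pct [46.1 57.9 67.3]
side desk z 1.2196072682899057
long_tray mask mean [389.1 297.3] rect [389.2 297.1] [138.5  63.1] 28.3 n 1789 z pct [ 3.5  7.5 14.8]
square_tray mask mean [ 646.3 -164.2] rect [ 646.6 -164.8] [84.8 77.6] -62.0 n 646 z pct [ 2.4  7.1 14.7]
round_tray_large mask mean [ 386.2 -268.4] rect [ 385.9 -268.3] [92.2 85.4] -55.5 n 724 z pct [ 2.3  6.8 13.9]
round_tray_small mask mean [462.4 109.6] rect [462.9 110.1] [72.2 67. ] -49.5 n 636 z pct [ 3.3  7.5 14.5]
stapler mean [ 574.1 -346.6   48.4] rect [ 574.4 -349. ] [106.9  28.2] 84.3 n 226 z pct [19.1 45.8 51.6]
pyramid mean [465.4 -95.9  39.8] rect [ 471.9 -105. ] [54.8 47.8] -61.5 n 457 z pct [18.6 42.6 60.2]
cup_large mean [623.2 167.9  58.8] rect [623.9 167.5] [60.4 58.7] -17.4 n 272 z pct [19.3 45.3 64. ]
cup_small mean [663.2   8.1  53.3] rect [663.7   8. ] [42.6 40.2] -46.9 n 152 z pct [19.3 41.9 58.2]
moss_bowl mean [555.4 368.8  56. ] rect [561.2 366. ] [70.3 69.6] 58.9 n 930 z pct [30.2 58.5 66. ]
```

View pics/crop.png

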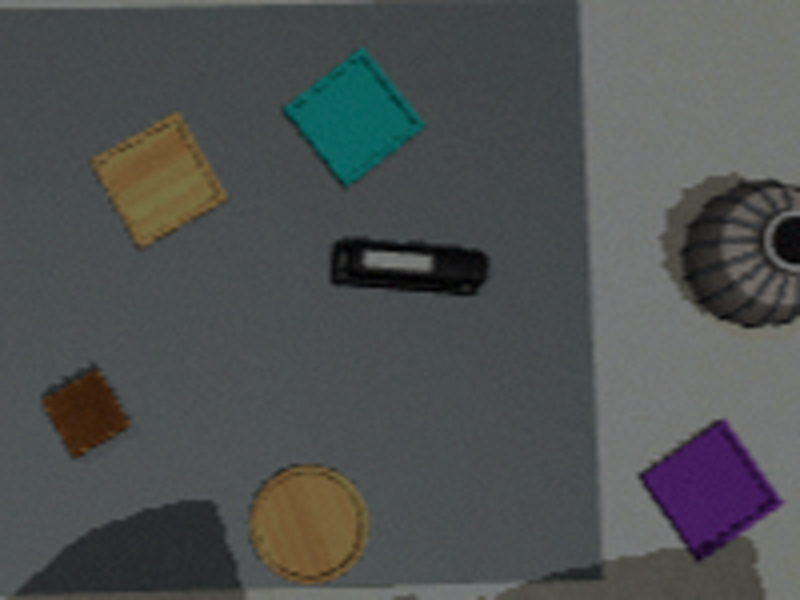

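The crop confirms it: the light-wood square tray is at the left (full image 340,195), and the turquoise and purple ones are decoys. The two views differ by a constant (~2.5, −4.5) mm, so I'll average them. The stapler and pyramid still need finer measuring.

```bash
python3 - <<'E'
from m import *
from scipy.spatial.transform import Rotation as R
for n in("top","side"):
    p=viewer.get_image(n); w=cloud(p); hsv=cv2.cvtColor(p["pixels"],cv2.COLOR_RGB2HSV)
    near=lambda x,y,r:np.hypot(w[...,0]-x,w[...,1]-y)<r
    m=near(468,-103,45)&(hsv[...,1]>100); 
    for s in(w[m], w[m&(w[...,2]>36)]): print(n,'pyr',s.mean(0),*rect(s),len(s),s[:,2].max())
    m=near(576,-350,72)&(w[...,2]>3)&(hsv[...,2]<45)
    s=w[m]; c,sz,a=rect(s); print('stap',s.mean(0),c,sz,a,len(s))
    t=np.radians(84.3); ax=np.array([np.cos(t),np.sin(t)]);
    for lo,hi in((4,14),(14,30),(38,60)):
        q=s[(s[:,2]>lo)&(s[:,2]<hi)]; d=(q[:,:2]-[576,-350])@ax; e=(q[:,:2]-[576,-350])@[-ax[1],ax[0]]; print(lo,hi,len(q),np.percentile(d,[1,99]) if len(q) else '',np.percentile(e,[1,99]) if len(q) else '')
    for r in models.landmark_of(p,"stapler")[:1]+models.landmark_of(p,"pyramid")[:1]:
        print(r, onplane(p,np.eye(1),0) is None)
        u,v=r["location"]; o=p["T"][:3,3]; d=p["T"][:3,:3]@np.array([(u-p["cx"])/p["fx"],-(v-p["cy"])/p["fy"],-1]); print(o-d*o[2]/d[2])
o=ctrl.get_obs(); M=R.from_rotvec(o["orientation"]).as_matrix(); print(M, o["orientation"],'closing yaw',np.degrees(np.arctan2(M[1,1],M[0,1])))
E
```

```text
top pyr [ 473.2 -109.3   46.7] [ 474.6 -109.9] [49.6 47.7] -61.18218231201172 272 70.81186486620436
top pyr [ 473.8 -108.3   49.1] [ 474.3 -108.6] [47.2 46.7] 29.22208023071289 251 70.81186486620436
stap [ 574.6 -351.5   35.2] [ 579.4 -354.8] [116.5  36.7] 83.0058822631836 348
4 14 83 [-62.3  53.1] [-21.4  14.2]
14 30 21 [-44.   53.7] [-11.3  15. ]
38 60 224 [-52.7  47.7] [-14.8  10.9]
{'location': [402.3, 216.3], 'conf': 0.8} False
[ 579.7 -357.3    0. ]
{'location': [324.5, 255.0], 'conf': 0.55} False
[ 469.  -120.4    0. ]
side pyr [463.8 -94.7  36.9] [ 470. -102.] [47.5 46.7] 28.0748291015625 461 69.17328689160695
side pyr [466.3 -98.3  47.8] [ 469.5 -102.4] [46.5 45.9] 28.80196189880371 284 69.17328689160695
stap [ 568.4 -344.4   27.2] [ 572.6 -345.9] [108.3  30.2] 82.95919036865234 426
4 14 166 [-47.8  57. ] [-10.8  17.5]
14 30 38 [-42.   54.7] [-4.1 17.7]
38 60 167 [-45.7  51.5] [-7.8 16.1]
{'location': [355.8, 176.5], 'conf': 0.72} False
[ 572.4 -355.1    0. ]
{'location': [330.1, 249.2], 'conf': 0.82} False
[466.2 -99.7   0. ]
[[ 1.   0.3  0. ]
 [ 0.3 -1.  -0. ]
 [ 0.   0.  -1. ]] [3.1 0.5 0. ] closing yaw -72.42024781126513
```

{"op": "play_rows", "data": {
  "dp": [
    [32, 20, 0],
    [32, 20, 0],
    [32, 20, 0],
    [32, 20, 0],
    [32, 20, 0],
    [32, 20, 0]
  ],
  "yaw": [5.5, 5.5, 5.5, 5.5, 5.5, 5.5],
  "gripper": 0
}}

```text
t: 1.9
ee_pos: [382.1, -474.7, 222.8]
orientation: [2.837, 1.348, 0.0]
ft_force: [1.0, -1.0, 0.6]
width: 88.2
grasp_force: 0.0
```

{"op": "play_rows", "data": {
  "dp": [
    [32, 20, 0],
    [32, 20, 0],
    [32, 20, 0],
    [32, 20, 0],
    [32, 20, -20],
    [32, 20, -20],
    [0, 0, 0]
  ],
  "yaw": [5.5, 5.5, 5.5, 5.5, 5.5, 5.5, 0]
}}

```text
t: 2.48
ee_pos: [574.3, -352.0, 179.8]
orientation: [-2.33, -2.101, -0.001]
ft_force: [-1.1, 1.7, -0.4]
width: 87.7
grasp_force: 0.0
```

{"op": "play_rows", "data": {
  "dp": [
    [1, 2, -30],
    [0, 0, -35],
    [0, 0, -35],
    [0, 0, -30],
    [0, 0, -20],
    [0, 0, -12],
    [0, 0, 0],
    [0, 0, 0]
  ],
  "yaw": [0, 0, 0, 0, 0, 0, 0, 0]
}}

```text
t: 3.15
ee_pos: [572.2, -355.1, 21.9]
orientation: [-2.343, -2.093, 0.0]
ft_force: [0.1, 0.5, -0.1]
width: 87.5
grasp_force: 0.0
```

{"op": "play_rows", "data": {
  "dp": [
    [0, 0, 0],
    [0, 0, 0],
    [0, 0, 0],
    [0, 0, 0],
    [0, 0, 0],
    [0, 0, 0],
    [0, 0, 0],
    [0, 0, 0]
  ],
  "yaw": [0, 0, 0, 0, 0, 0, 0, 0],
  "gripper": 1
}}

```text
t: 3.82
ee_pos: [572.2, -354.7, 21.7]
orientation: [-2.342, -2.094, 0.0]
ft_force: [0.5, 0.2, -0.7]
width: 38.0
grasp_force: 0.0
```

{"op": "play_rows", "data": {
  "dp": [
    [0, 0, 0],
    [0, 0, 0],
    [0, 0, 0],
    [0, 0, 0],
    [0, 0, 0],
    [0, 0, 0]
  ],
  "yaw": [0, 0, 0, 0, 0, 0]
}}

```text
t: 4.32
ee_pos: [572.3, -354.8, 21.7]
orientation: [2.342, 2.093, 0.0]
ft_force: [0.4, -0.4, -0.6]
width: 26.0
grasp_force: 30.0
```

```bash
cat > st.py <<'E'
from m import *
from scipy.spatial.transform import Rotation as R
def state():
    o=ctrl.get_obs(); M=R.from_rotvec(o["orientation"]).as_matrix()
    print('t',round(o["t"],2),'tcp',o["ee_pos"],'closing',round(np.degrees(np.arctan2(M[1,1],M[0,1])),1),'w',round(o["width"],1),'gf',o["grasp_force"],'q',np.round(o["qpos"],2))
E
python3 - <<'E'
from st import *
state()
E
```

```text
t 4.32 tcp [ 572.3 -354.8   21.7] closing -6.4 w 26.0 gf 29.999865889549255 q [-0.6  0.7  1.6  0.   0.8 -0.5]
```

{"op": "play_rows", "data": {
  "dp": [
    [0, 0, 10],
    [0, 0, 25],
    [0, 0, 35],
    [0, 0, 30],
    [-6, 20, 10],
    [-10, 36, 0],
    [-10, 36, 0],
    [-10, 36, 0]
  ],
  "yaw": [0, 0, 0, 0, 0, -3, -4, -4]
}}

```text
t: 4.98
ee_pos: [535.1, -225.6, 132.4]
orientation: [-2.536, -1.854, 0.0]
ft_force: [0.4, 0.6, -2.1]
width: 25.9
grasp_force: 30.0
```

{"op": "play_rows", "data": {
  "dp": [
    [-10, 36, 0],
    [-10, 36, 0],
    [-10, 36, 0],
    [-10, 36, 0],
    [-10, 36, 0],
    [-10, 36, 0],
    [-10, 36, 0],
    [-10, 36, 0]
  ],
  "yaw": [-4, -4, -4, -4, -4, -4, -4, -4]
}}

```text
t: 5.65
ee_pos: [455.0, 62.6, 132.1]
orientation: [-2.949, -1.084, 0.0]
ft_force: [0.8, -0.2, -2.0]
width: 26.0
grasp_force: 30.0
```

{"op": "play_rows", "data": {
  "dp": [
    [-10, 36, 0],
    [-10, 36, 0],
    [-10, 36, 0],
    [-12, 36, -10],
    [-12, 36, -20],
    [-9, 26, -20],
    [-5, 10, -15],
    [0, 0, 0]
  ],
  "yaw": [-4, -4, -4, 0, 0, 0, 0, 0]
}}

```text
t: 6.32
ee_pos: [385.9, 277.1, 65.3]
orientation: [3.042, 0.78, -0.007]
ft_force: [0.1, -1.1, -2.0]
width: 25.5
grasp_force: 30.0
```

```bash
python3 - <<'E'
from st import *
state()
for n in("top","side"):
    p=viewer.get_image(n); cv2.imwrite(f"pics/{n}1.png",cv2.resize(p["pixels"][:,:,::-1][(200,360)[0]:380,60:400] if n=="top" else p["pixels"][250:480,100:400,::-1],None,fx=2,fy=2))
E
```

```text
t 6.32 tcp [385.9 277.1  65.3] closing -61.2 w 25.5 gf 29.999899864196777 q [0.6 0.5 2.  0.  0.6 1.7]
```

View pics/side1.png

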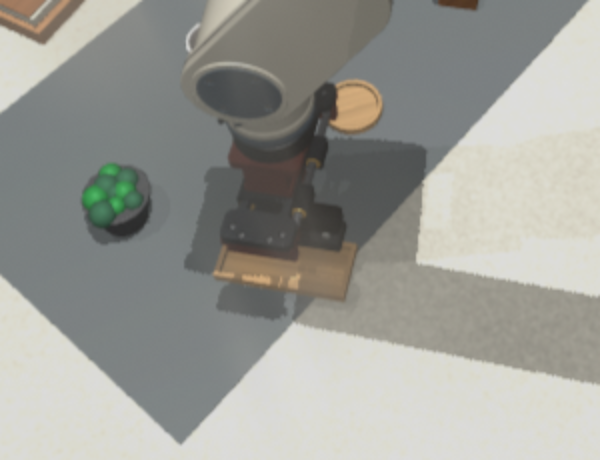

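The side view shows the stapler held level over the long tray, spanning crop (220–345, 205–250), with the tray behind and below it and slightly right. I'll shift +y and measure it against the tray in the same view.

{"op": "play_rows", "data": {
  "dp": [
    [0, 8, -5],
    [0, 8, -10],
    [0, 0, -5],
    [0, 0, 0],
    [0, 0, 0]
  ],
  "yaw": [-0.2, 0, 0, 0, 0]
}}

```text
t: 6.83
ee_pos: [388.5, 291.7, 46.9]
orientation: [3.045, 0.769, -0.002]
ft_force: [-0.2, 0.2, -2.3]
width: 25.5
grasp_force: 30.0
```

```bash
python3 - <<'E'
from st import *
state()
t=np.radians(28.4); A=np.array([[np.cos(t),np.sin(t)],[-np.sin(t),np.cos(t)]]); 
for n,tc in(("side",(389.2,297.1)),("top",(390.9,293.2))):
    p=viewer.get_image(n); w=cloud(p); V=p["pixels"].max(-1)
    near=np.hypot(w[...,0]-386,w[...,1]-294)<80
    m=near&(V<50)
    for lo,hi in((22,40),(40,62),(62,80)):
        s=w[m&(w[...,2]>lo)&(w[...,2]<hi)][:,:2]
        if len(s)>5: d=(s-tc)@A.T; print(n,lo,hi,len(s),'along',np.percentile(d[:,0],[1,5,95,99]),'across',np.percentile(d[:,1],[1,5,95,99]))
    if n=="side": cv2.imwrite("pics/side2.png",cv2.resize(p["pixels"][330:420,180:300,::-1],None,fx=5,fy=5))
E
```

```text
t 6.83 tcp [388.5 291.7  46.9] closing -61.6 w 25.5 gf 29.999393820762634 q [ 0.6  0.5  2.  -0.   0.6  1.7]
top 22 40 27 along [-49.6 -49.1  57.3  58.5] across [-18.4 -18.   -8.7  -7.4]
top 40 62 15 along [-50.8 -50.8  51.7  52.6] across [-19.3 -18.   -6.9  -6.5]
top 62 80 21 along [-48.8 -47.9 -30.3 -29.3] across [-16.1 -15.9  -9.5  -8.6]
```

View pics/side2.png

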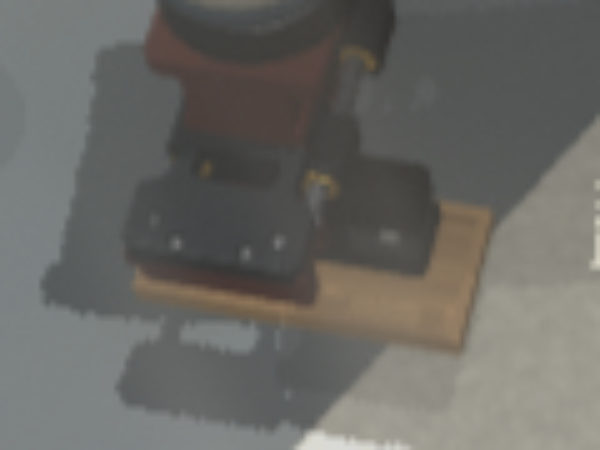

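{"op": "play_rows", "data": {
  "dp": [
    [-4, 0.5, -6],
    [0, 0, -6],
    [0, 0, -4],
    [0, 0, -2],
    [0, 0, -1],
    [0, 0, 0],
    [0, 0, 0]
  ],
  "yaw": [0, 0, 0, 0, 0, 0, 0]
}}

```text
t: 7.52
ee_pos: [384.6, 292.8, 28.2]
orientation: [3.046, 0.77, -0.0]
ft_force: [-0.3, 0.0, -1.9]
width: 25.8
grasp_force: 30.0
```

{"op": "play_rows", "data": {
  "dp": [
    [0, 0, -0.5],
    [0, 0, -0.5],
    [0, 0, -0.5],
    [0, 0, 0]
  ],
  "yaw": [0, 0, 0, 0]
}}

```text
t: 7.85
ee_pos: [384.6, 292.7, 26.8]
orientation: [-3.046, -0.77, -0.0]
ft_force: [1.3, 0.5, -2.3]
width: 25.9
grasp_force: 30.0
```

{"op": "play_rows", "data": {
  "dp": [
    [0, 0, 0],
    [0, 0, 0],
    [0, 0, 0],
    [0, 0, 0],
    [0, 0, 0],
    [0, 0, 0],
    [0, 0, 0],
    [0, 0, 0]
  ],
  "yaw": [0, 0, 0, 0, 0, 0, 0, 0],
  "gripper": 0
}}

```text
t: 8.52
ee_pos: [384.5, 292.7, 26.7]
orientation: [3.046, 0.77, -0.0]
ft_force: [0.1, 0.3, 0.6]
width: 75.9
grasp_force: 0.0
```

{"op": "play_rows", "data": {
  "dp": [
    [0, 0, 5],
    [0, 0, 15],
    [0, 0, 30],
    [0, 0, 40],
    [0, 0, 30],
    [10, -5, 0],
    [35, -18, 0],
    [35, -18, 0]
  ],
  "yaw": [0, 0, 0, 0, 0, 0, 0, 0]
}}

```text
t: 9.18
ee_pos: [465.0, 251.7, 147.7]
orientation: [-3.044, -0.775, -0.002]
ft_force: [-0.2, 0.4, -0.6]
width: 87.6
grasp_force: 0.0
```

{"op": "play_rows", "data": {
  "dp": [
    [35, -18, 0],
    [35, -18, 0],
    [35, -18, 0],
    [35, -18, 0],
    [20, -13, 0],
    [0, 0, 0]
  ],
  "yaw": [0, 0, 0, 0, 0, 0]
}}

```text
t: 9.68
ee_pos: [628.6, 163.7, 146.4]
orientation: [3.046, 0.765, 0.004]
ft_force: [0.0, 0.3, -0.1]
width: 87.7
grasp_force: 0.0
```

```bash
python3 - <<'E'
from st import *
state()
t=np.radians(28.4); A=np.array([[np.cos(t),np.sin(t)],[-np.sin(t),np.cos(t)]]); 
for n,tc in(("side",(389.2,297.1)),("top",(390.9,293.2))):
    p=viewer.get_image(n); w=cloud(p); V=p["pixels"].max(-1)
    near=np.hypot(w[...,0]-386,w[...,1]-294)<75
    m=near&(V<60)
    for lo,hi in((8,20),(20,40),(40,62)):
        s=w[m&(w[...,2]>lo)&(w[...,2]<hi)][:,:2]
        if len(s)>5: d=(s-tc)@A.T; print(n,lo,hi,len(s),'along',np.percentile(d[:,0],[1,5,95,99]),'across',np.percentile(d[:,1],[1,5,95,99]))
    if n=="side": cv2.imwrite("pics/side3.png",cv2.resize(p["pixels"][260:420,140:340,::-1],None,fx=4,fy=3.7))
E
```

```text
t 9.68 tcp [628.6 163.7 146.4] closing -61.8 w 87.7 gf 0.0 q [ 0.2  0.6  1.6 -0.   1.   1.3]
```

View pics/side3.png

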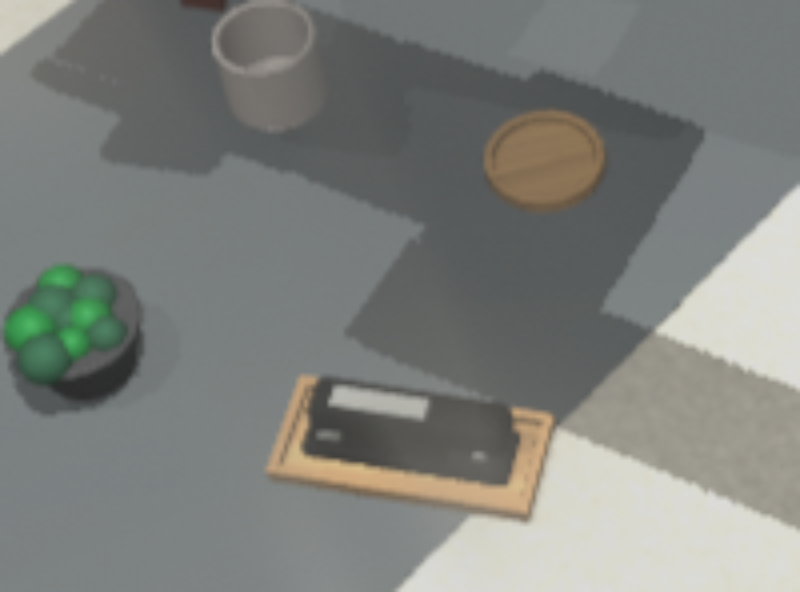

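The stapler lies flat in the long tray with wood visible around it. Next is the large cup.

{"op": "play_rows", "data": {
  "dp": [
    [-3.5, 2, -20],
    [0, 0, -35],
    [0, 0, -30],
    [0, 0, -20],
    [0, 0, -12],
    [0, 0, -8],
    [0, 0, 0]
  ],
  "yaw": [0, 0, 0, 0, 0, 0, 0]
}}

```text
t: 10.37
ee_pos: [619.6, 169.0, 20.5]
orientation: [-3.045, -0.771, 0.004]
ft_force: [-0.8, 0.5, -0.3]
width: 87.7
grasp_force: 0.0
```

{"op": "play_rows", "data": {
  "dp": [
    [0, 0, 0],
    [0, 0, 0],
    [0, 0, 0],
    [0, 0, 0],
    [0, 0, 0],
    [0, 0, 0],
    [0, 0, 0],
    [0, 0, 0]
  ],
  "yaw": [0, 0, 0, 0, 0, 0, 0, 0],
  "gripper": 1
}}

```text
t: 11.03
ee_pos: [622.1, 168.7, 23.0]
orientation: [3.046, 0.77, 0.003]
ft_force: [-0.4, -1.3, 5.9]
width: 60.6
grasp_force: 30.0
```

{"op": "play_rows", "data": {
  "dp": [
    [0, 0, 10],
    [0, 0, 25],
    [0, 0, 35],
    [0, 0, 30],
    [-10, -20, 10],
    [-18, -34, 0],
    [-18, -34, 0],
    [-18, -34, 0]
  ],
  "yaw": [0, 0, 0, 0, 0, 0, 0, 0]
}}

```text
t: 11.7
ee_pos: [555.8, 45.9, 132.4]
orientation: [-3.045, -0.772, -0.0]
ft_force: [-0.5, -0.2, -3.0]
width: 60.3
grasp_force: 30.0
```

{"op": "play_rows", "data": {
  "dp": [
    [-18, -34, 0],
    [-18, -34, 0],
    [-18, -34, 0],
    [-18, -34, 0],
    [-18, -34, 0],
    [-18, -34, 0],
    [-18, -34, 0],
    [-18, -34, 0]
  ],
  "yaw": [0, 0, 0, 0, 0, 0, 0, 0]
}}

```text
t: 12.37
ee_pos: [411.7, -226.4, 132.2]
orientation: [-3.046, -0.77, -0.0]
ft_force: [1.7, -0.3, -2.3]
width: 60.6
grasp_force: 30.0
```

{"op": "play_rows", "data": {
  "dp": [
    [-18, -34, -20],
    [-9, -12, -25],
    [0, 0, -20],
    [0, 0, -10],
    [0, 0, 0],
    [0, 0, 0]
  ],
  "yaw": [0, 0, 0, 0, 0, 0]
}}

```text
t: 12.87
ee_pos: [386.8, -269.5, 57.6]
orientation: [-3.045, -0.771, 0.001]
ft_force: [0.2, -0.1, -1.6]
width: 60.8
grasp_force: 30.0
```

```bash
python3 - <<'E'
from st import *
state()
for n in("top","side"):
    p=viewer.get_image(n); w=cloud(p); hsv=cv2.cvtColor(p["pixels"],cv2.COLOR_RGB2HSV)
    near=np.hypot(w[...,0]-388,w[...,1]+271)<60
    for lo,hi in((25,45),(45,70),(75,105)):
        s=w[near&(w[...,2]>lo)&(w[...,2]<hi)&(hsv[...,1]<50)&(hsv[...,2]>70)]
        if len(s)>5: print(n,lo,hi,len(s),s.mean(0),*rect(s))
    if n=="side": cv2.imwrite("pics/side4.png",cv2.resize(p["pixels"][100:260,320:520,::-1],None,fx=4,fy=3.7))
E
```

```text
t 12.87 tcp [ 386.8 -269.5   57.6] closing -61.6 w 60.8 gf 29.99901060014963 q [-0.6  0.5  2.1  0.   0.6  0.4]
side 25 45 34 [ 374.6 -246.8   41.7] [ 375.5 -247.9] [50.3 15.4] 29.816858291625977
side 45 70 106 [ 378.8 -247.8   56. ] [ 377.4 -245.1] [57.1 32.9] 23.626596450805664
side 75 105 13 [ 379.4 -241.4   80.1] [ 376.2 -246.9] [32.8 21.6] 49.08574295043945
```

View pics/side4.png

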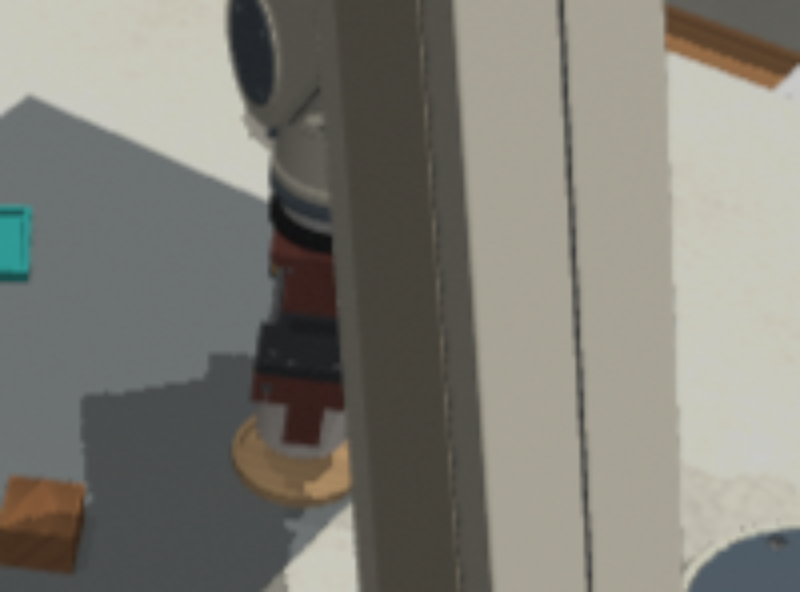

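The cup hangs upright over the larger round tray, with the finger at crop (305,420). I'll fit a circle to the visible side to check the centring.

```bash
python3 - <<'E'
from st import *
from scipy.optimize import least_squares
for i in range(3):
    p=viewer.get_image("side"); w=cloud(p); hsv=cv2.cvtColor(p["pixels"],cv2.COLOR_RGB2HSV)
    near=np.hypot(w[...,0]-388,w[...,1]+271)<45
    s=w[near&(w[...,2]>38)&(w[...,2]<88)&(hsv[...,1]<50)&(hsv[...,2]>70)]
    f=least_squares(lambda c:np.hypot(s[:,0]-c[0],s[:,1]-c[1])-30,[388,-271],loss="soft_l1",f_scale=3); print(len(s),f.x,np.std(f.fun))
    m=(np.hypot(w[...,0]-388,w[...,1]+271)<50)&wood(p)
    P=onplane(p,m,8); print(P[:,0].min(),P[:,1].min(),P[:,1].max())
E
```

```text
161 [ 388.4 -268.8] 1.5000268544608748
343.15300364989037 -457.06523628145555 -222.05639196401967
158 [ 388.7 -268.9] 1.644492064587863
343.15300364989037 -457.06523628145555 -222.05639196401967
159 [ 388.5 -268.9] 1.7040483009378176
343.15300364989037 -457.06523628145555 -222.05639196401967
```

{"op": "play_rows", "data": {
  "dp": [
    [-2, -0.5, -10],
    [0, 0, -9],
    [0, 0, -5],
    [0, 0, -3],
    [0, 0, -1],
    [0, 0, 0]
  ],
  "yaw": [0, 0, 0, 0, 0, 0]
}}

```text
t: 13.62
ee_pos: [384.5, -270.3, 29.0]
orientation: [-3.045, -0.77, 0.001]
ft_force: [-0.1, 0.0, -2.4]
width: 60.3
grasp_force: 30.0
```

{"op": "play_rows", "data": {
  "dp": [
    [0, 0, -0.5],
    [0, 0, -0.5],
    [0, 0, -0.5],
    [0, 0, 0]
  ],
  "yaw": [0, 0, 0, 0]
}}

```text
t: 13.95
ee_pos: [384.9, -270.5, 28.1]
orientation: [3.046, 0.77, 0.0]
ft_force: [-0.3, -0.7, -1.6]
width: 60.5
grasp_force: 30.0
```

{"op": "play_rows", "data": {
  "dp": [
    [0, 0, -0.5],
    [0, 0, -0.5],
    [0, 0, 0]
  ],
  "yaw": [0, 0, 0]
}}

```text
t: 14.2
ee_pos: [384.8, -270.6, 27.9]
orientation: [3.045, 0.77, 0.0]
ft_force: [-4.0, 0.7, 11.2]
width: 60.5
grasp_force: 30.0
```

{"op": "play_rows", "data": {
  "dp": [
    [0, 0, 0],
    [0, 0, 0],
    [0, 0, 0],
    [0, 0, 0],
    [0, 0, 0]
  ],
  "yaw": [0, 0, 0, 0, 0],
  "gripper": 0
}}

```text
t: 14.62
ee_pos: [384.8, -270.5, 27.0]
orientation: [-3.046, -0.77, -0.0]
ft_force: [-1.2, -0.2, 0.9]
width: 87.0
grasp_force: 0.0
```

{"op": "play_rows", "data": {
  "dp": [
    [0, 0, 5],
    [0, 0, 15],
    [0, 0, 30],
    [0, 0, 40],
    [0, 0, 20],
    [8, 15, 0],
    [18, 34, 0],
    [18, 34, 0]
  ],
  "yaw": [0, 0, 0, 0, 0, 0, 0, 0]
}}

```text
t: 15.28
ee_pos: [429.3, -187.4, 138.1]
orientation: [3.046, 0.765, 0.003]
ft_force: [0.2, -0.2, 0.6]
width: 87.9
grasp_force: 0.0
```

{"op": "play_rows", "data": {
  "dp": [
    [18, 34, 0],
    [18, 34, 0],
    [6, 15, 0],
    [0, 0, 0],
    [0, 0, 0]
  ],
  "yaw": [0.2, 0, 0, 0, 0]
}}

```text
t: 15.7
ee_pos: [470.8, -103.8, 137.1]
orientation: [3.043, 0.779, -0.0]
ft_force: [1.5, 0.0, 0.1]
width: 87.5
grasp_force: 0.0
```

```bash
python3 - <<'E'
from st import *
state()
OB["cup_large"]=(386,-270,50,(50,78))
for n in("top","side"):
    p=viewer.get_image(n); w=cloud(p); print(n); meas(p,w,["cup_large","pyramid","cup_small"])
    if n=="side": cv2.imwrite("pics/side5.png",cv2.resize(p["pixels"][130:330,220:470,::-1],None,fx=3,fy=3))
E
```

```text
t 15.7 tcp [ 470.8 -103.8  137.1] closing -61.3 w 87.5 gf 0.0 q [-0.2  0.3  2.  -0.   0.8  0.8]
top
cup_large mean [ 387.9 -271.4   65.7] rect [ 387.6 -270.3] [57.6 57.5] -89.4 n 104 z pct [15.5 39.9 71.7]
pyramid none 1523
cup_small mean [666.5   4.   55.8] rect [666.    3.9] [41.2 38.2] -3.0 n 68 z pct [16.4 50.1 61.4]
side
cup_large mean [ 391.1 -260.    60.8] rect [ 390.9 -261.1] [62.6 41. ] -51.4 n 192 z pct [17.  42.9 67.2]
pyramid mean [465.5 -95.8  39.7] rect [ 471.3 -103.4] [54.3 48.6] -61.4 n 458 z pct [ 37.5 315.6 406.1]
cup_small mean [663.4   8.   52.9] rect [664.2   7.8] [43.8 40.7] -62.3 n 148 z pct [18.3 42.6 57.6]
```

View pics/side5.png

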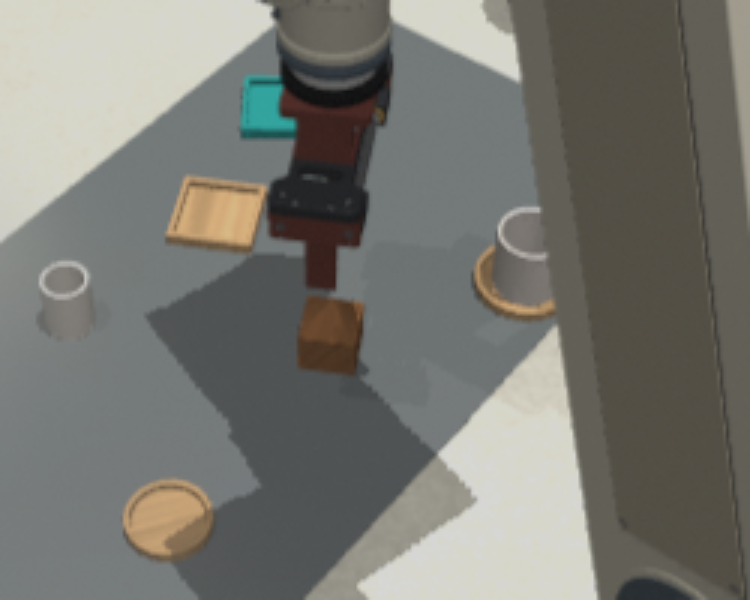

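The large cup sits in its tray. The gripper is above the pyramid and aligned with it.

{"op": "play_rows", "data": {
  "dp": [
    [-0.5, -1, -20],
    [0, 0, -35],
    [0, 0, -30],
    [0, 0, -20],
    [0, 0, -12],
    [0, 0, -8],
    [0, 0, 0],
    [0, 0, 0]
  ],
  "yaw": [0, 0, 0, 0, 0, 0, 0, 0]
}}

```text
t: 16.47
ee_pos: [470.0, -106.2, 12.1]
orientation: [-3.045, -0.773, 0.001]
ft_force: [0.6, 0.4, -0.1]
width: 87.7
grasp_force: 0.0
```

{"op": "play_rows", "data": {
  "dp": [
    [0, 0, 0],
    [0, 0, 0],
    [0, 0, 0],
    [0, 0, 0],
    [0, 0, 0],
    [0, 0, 0],
    [0, 0, 0],
    [0, 0, 0]
  ],
  "yaw": [0, 0, 0, 0, 0, 0, 0, 0],
  "gripper": 1
}}

```text
t: 17.13
ee_pos: [470.9, -105.6, 12.6]
orientation: [3.044, 0.776, 0.002]
ft_force: [-0.5, -0.9, 5.8]
width: 57.7
grasp_force: 29.7
```

{"op": "play_rows", "data": {
  "dp": [
    [0, 0, 0],
    [0, 0, 0],
    [0, 0, 0],
    [0, 0, 0],
    [0, 0, 0],
    [0, 0, 0]
  ],
  "yaw": [0, 0, 0, 0, 0, 0]
}}

```text
t: 17.63
ee_pos: [470.9, -105.7, 12.6]
orientation: [3.044, 0.776, 0.002]
ft_force: [0.4, -0.4, 5.9]
width: 57.6
grasp_force: 29.7
```

```bash
python3 - <<'E'
from st import *
state()
p=viewer.get_image("side"); w=cloud(p); hsv=cv2.cvtColor(p["pixels"],cv2.COLOR_RGB2HSV)
cv2.imwrite("pics/side6.png",cv2.resize(p["pixels"][190:290,270:395,::-1],None,fx=6,fy=6))
E
```

```text
t 17.63 tcp [ 470.9 -105.7   12.6] closing -61.4 w 57.6 gf 29.739294997416437 q [-0.2  0.6  2.  -0.   0.5  0.8]
```

View pics/side6.png

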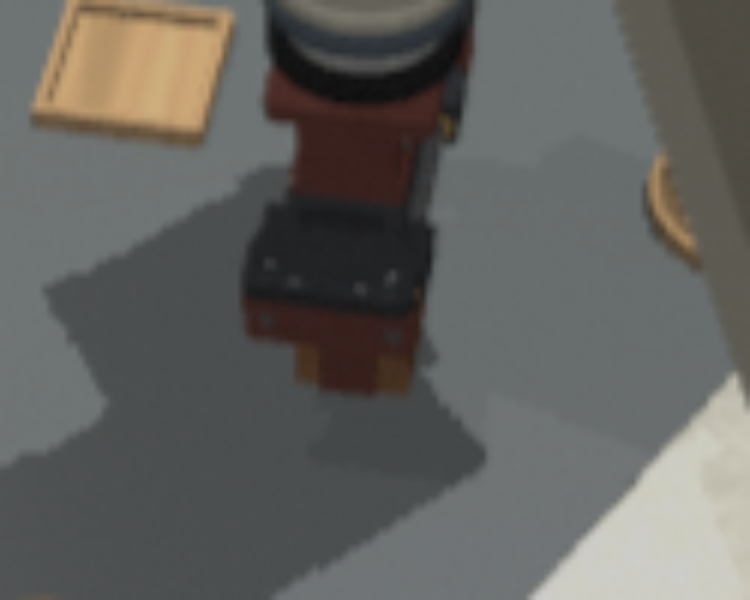

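The opening reads 57.6 where the plinth should give 48, so the grasp isn't square. I'll open, rise and look again.

{"op": "play_rows", "data": {
  "dp": [
    [0, 0, 0],
    [0, 0, 0],
    [0, 0, 0],
    [0, 0, 0],
    [0, 0, 0],
    [0, 0, 0]
  ],
  "yaw": [0, 0, 0, 0, 0, 0],
  "gripper": 0
}}

```text
t: 18.18
ee_pos: [470.1, -105.4, 11.9]
orientation: [-3.044, -0.775, 0.0]
ft_force: [0.4, 0.4, -0.5]
width: 87.5
grasp_force: 0.0
```

{"op": "play_rows", "data": {
  "dp": [
    [0, 0, 10],
    [0, 0, 25],
    [0, 0, 35],
    [0, 0, 40],
    [0, 0, 40],
    [0, 0, 0]
  ],
  "yaw": [0, 0, 0, 0, 0, 0]
}}

```text
t: 18.68
ee_pos: [474.4, -106.5, 169.3]
orientation: [3.039, 0.774, 0.017]
ft_force: [0.3, -0.3, 0.5]
width: 87.6
grasp_force: 0.0
```

```bash
python3 - <<'E'
from st import *
state()
p=viewer.get_image("side"); w=cloud(p); hsv=cv2.cvtColor(p["pixels"],cv2.COLOR_RGB2HSV)
cv2.imwrite("pics/side7.png",cv2.resize(p["pixels"][190:290,270:395,::-1],None,fx=6,fy=6))
m=(np.hypot(w[...,0]-469,w[...,1]+102)<45)&(hsv[...,1]>100)&(w[...,2]<80); s=w[m]; print(s.mean(0),*rect(s),len(s),np.percentile(s[:,2],[1,99]))
E
```

```text
t 18.68 tcp [ 474.4 -106.5  169.3] closing -61.4 w 87.6 gf 0.0 q [-0.2  0.3  2.   0.   0.9  0.8]
[462.7 -92.3  37.2] [ 469.2 -100.8] [49.4 48.5] -63.692033767700195 456 [ 2.6 63.2]
```

View pics/side7.png

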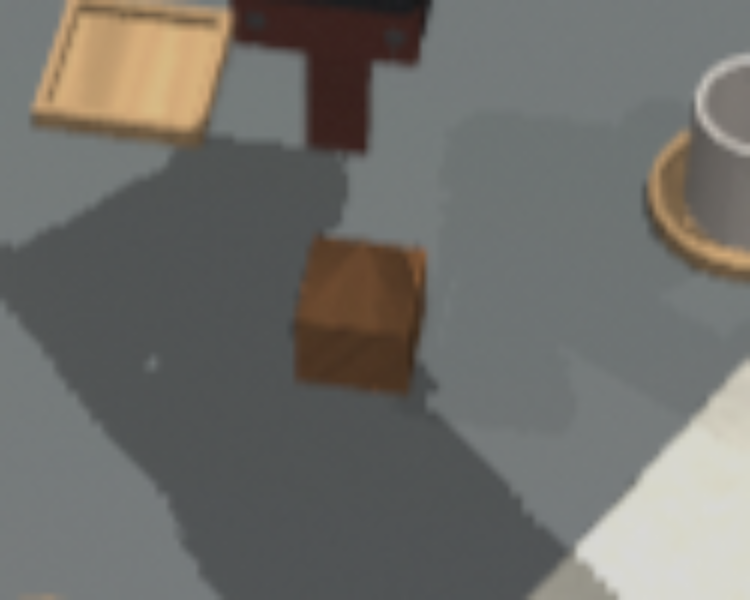

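The pyramid stands upright and nearly aligned, its base at crop (350,390). It was probably pushed from one side and tilted while gripped. I'll recentre, close low and gently to centre it, then raise to a rim-clear height and grip.

{"op": "play_rows", "data": {
  "dp": [
    [-2.3, 3.5, -20],
    [0, 0, -38],
    [0, 0, -38],
    [0, 0, -30],
    [0, 0, -18],
    [0, 0, -9],
    [0, 0, -4],
    [0, 0, 0]
  ],
  "yaw": [-1.2, 0, 0, 0, 0, 0, 0, 0]
}}

```text
t: 19.4
ee_pos: [467.3, -101.8, 4.3]
orientation: [-3.052, -0.743, 0.003]
ft_force: [0.3, 0.5, -0.3]
width: 87.8
grasp_force: 0.0
```

{"op": "play_rows", "data": {
  "dp": [
    [0, 0, 0],
    [0, 0, 0],
    [0, 0, 0],
    [0, 0, 0],
    [0, 0, 0],
    [0, 0, 0],
    [0, 0, 0],
    [0, 0, 0]
  ],
  "yaw": [0, 0, 0, 0, 0, 0, 0, 0],
  "gripper": 0.43
}}

```text
t: 20.07
ee_pos: [468.9, -102.3, 5.9]
orientation: [3.051, 0.743, 0.003]
ft_force: [-0.4, -0.8, 8.3]
width: 57.9
grasp_force: 30.0
```

```bash
python3 - <<'E'
from st import *
state()
S=[]
for i in range(4):
    p=viewer.get_image("side"); w=cloud(p); hsv=cv2.cvtColor(p["pixels"],cv2.COLOR_RGB2HSV)
    near=(np.hypot(w[...,0]-467,w[...,1]+100)<60)&(w[...,2]<90)&(w[...,2]>0)
    m=near&(hsv[...,0]<14)&(hsv[...,0]>7)&(hsv[...,1]>100); S.append(w[m])
print("hue",np.percentile(hsv[near&(hsv[...,1]>100)][:,0],[5,25,50,75,95]))
s=np.concatenate(S); t=np.radians(27.3); a=np.array([np.cos(t),np.sin(t)]); b=np.array([-a[1],a[0]])
d=(s[:,:2]-[468,-101.9]); A=d@a; B=d@b
print(len(s),'z',np.percentile(s[:,2],[1,50,99]))
for lo in range(-45,45,10):
    k=(A>lo)&(A<=lo+10)
    if k.sum()>8: print('A',lo,k.sum(),'B',np.percentile(B[k],[5,50,95]),'z',np.percentile(s[k,2],[2,50,98]))
f=(B>8)&(s[:,2]<45)
M=np.c_[A[f],s[f,2],np.ones(f.sum())]; r=np.linalg.lstsq(M,B[f],rcond=None)[0]; print('B = ',r, 'tilt deg',np.degrees(np.arctan(r[1])),'yaw deg',np.degrees(np.arctan(r[0])),f.sum())
E
```

```text
t 20.07 tcp [ 468.9 -102.3    5.9] closing -62.6 w 57.9 gf 30.00101205892861 q [-0.2  0.6  2.  -0.   0.5  0.8]
hue [ 3.  4.  6. 11. 14.]
158 z [ 1.6 12.6 31.6]
A -25 58 B [-5.4 14.7 26. ] z [ 2.9 13.8 30.8]
A -15 40 B [20.3 23.7 26. ] z [ 2.7 10.5 17.9]
A 5 16 B [34.9 38.5 41.5] z [20.6 25.7 35.6]
A 15 44 B [22.3 24.6 27.2] z [ 3.5 10.9 19.1]
B =  [ 0.2  0.2 20.8] tilt deg 13.790793477346297 yaw deg 11.091809720738755 150
```

```bash
python3 - <<'E'
from st import *
S=[];F=[]
for i in range(4):
    p=viewer.get_image("side"); w=cloud(p); hsv=cv2.cvtColor(p["pixels"],cv2.COLOR_RGB2HSV)
    near=(np.hypot(w[...,0]-467,w[...,1]+100)<60)&(w[...,2]<110)&(w[...,2]>0)&(hsv[...,1]>100)
    S.append(w[near&(hsv[...,0]>=8)]);F.append(w[near&(hsv[...,0]<8)])
cv2.imwrite("pics/side8.png",cv2.resize(p["pixels"][210:275,285:365,::-1],None,fx=9,fy=9,interpolation=cv2.INTER_CUBIC))
t=np.radians(27.4); a=np.array([np.cos(t),np.sin(t)]); b=np.array([-a[1],a[0]])
for nm,s in(('pyr',np.concatenate(S)),('fin',np.concatenate(F))):
    d=(s[:,:2]-[468.9,-102.3]); A=d@a; B=d@b
    for lo in range(0,100,10):
        for sg in(-1,1):
            k=(s[:,2]>lo)&(s[:,2]<=lo+10)&(A*sg>0)
            if k.sum()>5: print(nm,'z',lo,sg,k.sum(),'A',np.percentile(A[k],[5,50,95]),'B',np.percentile(B[k],[5,50,95]))
E
```

```text
pyr z 0 -1 44 A [-22.3 -16.   -9.8] B [ 9.  23.9 27.2]
pyr z 0 1 25 A [17.8 20.1 23.4] B [22.5 24.4 26.6]
pyr z 10 -1 58 A [-22.7 -17.5  -9.7] B [-4.  24.3 27.3]
pyr z 10 1 23 A [13.4 20.3 23. ] B [23.  26.5 36.3]
pyr z 20 -1 11 A [-23.1 -22.7 -13.9] B [13.3 15.1 27.6]
pyr z 20 1 10 A [12.3 12.8 21. ] B [28.4 38.2 40.8]
pyr z 30 1 6 A [12.  12.3 12.7] B [38.5 40.7 41.8]
pyr z 90 -1 9 A [-30.7 -28.7 -28.1] B [-31.1 -30.  -26.6]
fin z 10 -1 35 A [-9.9 -4.9 -1.4] B [31.1 38.  41.1]
fin z 10 1 44 A [ 0.2  5.1 10.4] B [35.1 38.4 40. ]
fin z 20 -1 49 A [-14.9  -6.6  -0.9] B [24.2 38.5 41.2]
fin z 20 1 48 A [ 0.4  5.3 10.2] B [36.2 38.6 40.5]
fin z 30 -1 20 A [-10.   -7.3  -2. ] B [38.2 39.5 41.6]
fin z 30 1 25 A [ 0.1  5.1 10.2] B [36.1 39.5 40.9]
```

View pics/side8.png

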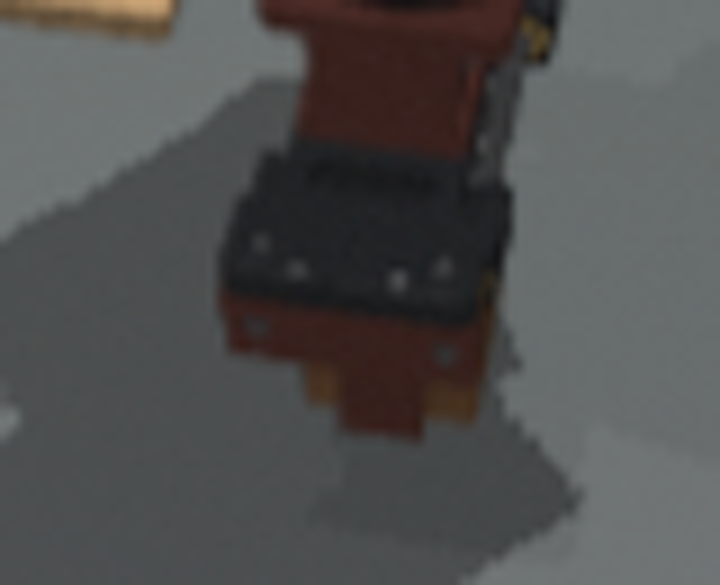

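The visible face is vertical and square to the pads, and the near finger is flush with it. I'll close fully, test with a small lift and measure.

{"op": "play_rows", "data": {
  "dp": [
    [0, 0, 0],
    [0, 0, 0],
    [0, 0, 4],
    [0, 0, 5],
    [0, 0, 5],
    [0, 0, 0],
    [0, 0, 0]
  ],
  "yaw": [0, 0, 0, 0, 0, 0, 0],
  "gripper": 1
}}

```text
t: 21.05
ee_pos: [468.1, -102.0, 19.4]
orientation: [3.052, 0.743, 0.001]
ft_force: [0.1, 0.3, -1.8]
width: 58.0
grasp_force: 30.0
```

```bash
python3 - <<'E'
from st import *
state()
S=[];F=[]
for i in range(4):
    p=viewer.get_image("side"); w=cloud(p); hsv=cv2.cvtColor(p["pixels"],cv2.COLOR_RGB2HSV)
    near=(np.hypot(w[...,0]-467,w[...,1]+100)<60)&(w[...,2]<110)&(w[...,2]>0)&(hsv[...,1]>100)
    S.append(w[near&(hsv[...,0]>=8)]);F.append(w[near&(hsv[...,0]<8)])
cv2.imwrite("pics/side9.png",cv2.resize(p["pixels"][210:275,285:365,::-1],None,fx=9,fy=9,interpolation=cv2.INTER_CUBIC))
t=np.radians(27.4); a=np.array([np.cos(t),np.sin(t)]); b=np.array([-a[1],a[0]])
for nm,s in(('pyr',np.concatenate(S)),('fin',np.concatenate(F))):
    d=(s[:,:2]-[468.9,-102.3]); A=d@a; B=d@b
    for sg in(-1,1):
        k=(A*sg>12)&(B>15)&(B<32); print(nm,sg,k.sum(),'z',np.percentile(s[k,2],[2,10,50]) if k.sum()>5 else '')
    for lo in range(0,100,10):
        for sg in(-1,1):
            k=(s[:,2]>lo)&(s[:,2]<=lo+10)&(A*sg>0)
            if k.sum()>5: print(nm,'z',lo,sg,k.sum(),'A',np.percentile(A[k],[5,50,95]),'B',np.percentile(B[k],[5,50,95]))
E
```

```text
t 21.05 tcp [ 468.1 -102.    19.4] closing -62.6 w 58.0 gf 29.999861838296056 q [-0.2  0.6  2.   0.   0.5  0.8]
pyr -1 95 z [13.5 17.4 24.3]
pyr 1 72 z [12.6 16.1 23.9]
pyr z 10 -1 28 A [-22.  -16.9  -9.5] B [22.8 24.6 27.3]
pyr z 10 1 17 A [15.1 17.6 23. ] B [22.2 25.1 27. ]
pyr z 20 -1 71 A [-23.3 -17.4  -9.9] B [ 0.7 24.8 28.4]
pyr z 20 1 42 A [14.7 19.6 22.6] B [24.  26.6 28.9]
pyr z 30 -1 28 A [-23.5 -21.9 -13.2] B [ 2.7 25.1 28.4]
pyr z 30 1 14 A [10.2 17.1 22.4] B [26.5 28.7 38.4]
fin -1 2 z 
fin 1 0 z 
fin z 20 -1 32 A [-9.8 -5.7 -1.1] B [31.1 39.  42. ]
fin z 20 1 24 A [0.1 4.  7.9] B [36.7 38.6 41. ]
fin z 30 -1 48 A [-10.3  -6.7  -2. ] B [30.3 39.  43.1]
fin z 30 1 43 A [ 0.3  5.  10.2] B [37.3 38.9 42.1]
fin z 40 -1 38 A [-9.6 -4.9 -0.1] B [37.  39.5 42.1]
fin z 40 1 44 A [ 0.2  5.1 10.1] B [36.4 39.7 42.3]
```

The pyramid did lift, but the near face leans about 10° (B 25→28.7 with height), so it's jammed tilted. I'll set it back, release slightly, and measure the near face against the TCP.

{"op": "play_rows", "data": {
  "dp": [
    [0, 0, -6],
    [0, 0, -5],
    [0, 0, -2],
    [0, 0, -1],
    [0, 0, 0],
    [0, 0, 0]
  ],
  "yaw": [0, 0, 0, 0, 0, 0]
}}

```text
t: 21.75
ee_pos: [467.6, -101.8, 5.5]
orientation: [-3.052, -0.743, 0.001]
ft_force: [-5.9, 2.3, 16.6]
width: 58.0
grasp_force: 30.0
```

{"op": "play_rows", "data": {
  "dp": [
    [0, 0, 0],
    [0, 0, 0],
    [0, 0, 0],
    [0, 0, 0],
    [0, 0, 0],
    [0, 0, 0],
    [0, 0, 0],
    [0, 0, 0]
  ],
  "yaw": [0, 0, 0, 0, 0, 0, 0, 0],
  "gripper": 0
}}

```text
t: 22.42
ee_pos: [468.0, -102.0, 4.9]
orientation: [-3.052, -0.743, 0.0]
ft_force: [0.0, -0.8, -0.8]
width: 87.8
grasp_force: 0.0
```

```bash
cat > py.py <<'E'
from st import *
o=ctrl.get_obs(); state(); c=o["ee_pos"][:2]; M=R.from_rotvec(o["orientation"]).as_matrix()
b=-M[:2,1]; a=np.array([b[1],-b[0]]); S=[];F=[]
for i in range(5):
    p=viewer.get_image("side"); w=cloud(p); hsv=cv2.cvtColor(p["pixels"],cv2.COLOR_RGB2HSV)
    near=(np.hypot(w[...,0]-c[0],w[...,1]-c[1])<65)&(w[...,2]<110)&(w[...,2]>0)&(hsv[...,1]>100)
    S.append(w[near&(hsv[...,0]>=8)]);F.append(w[near&(hsv[...,0]<8)])
s=np.concatenate(S); d=s[:,:2]-c; A=d@a; B=d@b
k=(B>8)&(B<34)&(s[:,2]<36)&(abs(A)<21)
from scipy.optimize import least_squares
f=least_squares(lambda q:B[k]-q[0]-q[1]*A[k]-q[2]*(s[k,2]-15),[24,0,0],loss="soft_l1",f_scale=1.5).x
print('face B',f[0],'yaw',np.degrees(f[1]),'tilt',np.degrees(f[2]),k.sum(),'A range',np.percentile(A[abs(B)<40],[1,99]),'z',np.percentile(s[k,2],[1,99]))
q=np.concatenate(F); d=q[:,:2]-c; k=q[:,2]<50; print('finger B',np.percentile((d@b)[k],[5,50,95]))
print('a',a,'b',b)
E
python3 py.py
```

```text
t 22.42 tcp [ 468.  -102.     4.9] closing -62.6 w 87.8 gf 0.0 q [-0.2  0.6  2.  -0.   0.5  0.8]
face B 26.306781631789367 yaw 3.308343916336041 tilt 6.267413672911053 126 A range [-23.2  21.5] z [ 1.  17.9]
finger B [50.6 54.1 57.3]
a [0.9 0.5] b [-0.5  0.9]
```

{"op": "play_rows", "data": {
  "dp": [
    [-1.8, 3.5, 0],
    [0, 0, 0],
    [0, 0, 0]
  ],
  "yaw": [0, 0, 0]
}}

```text
t: 22.92
ee_pos: [465.9, -98.2, 5.0]
orientation: [-3.052, -0.744, 0.0]
ft_force: [0.1, 0.5, 1.0]
width: 87.9
grasp_force: 0.0
```

{"op": "play_rows", "data": {
  "dp": [
    [0, 0, 0],
    [0, 0, 0],
    [0, 0, 0],
    [0, 0, 0],
    [0, 0, 0],
    [0, 0, 0],
    [0, 0, 0],
    [0, 0, 0]
  ],
  "yaw": [0, 0, 0, 0, 0, 0, 0, 0],
  "gripper": 0.43
}}

```text
t: 23.58
ee_pos: [466.4, -98.5, 5.0]
orientation: [3.052, 0.743, 0.0]
ft_force: [-0.2, -1.4, 0.1]
width: 57.6
grasp_force: 30.0
```

```bash
python3 py.py
```

```text
t 23.58 tcp [466.4 -98.5   5. ] closing -62.6 w 57.6 gf 30.000211223959923 q [-0.2  0.6  2.   0.   0.5  0.9]
face B 25.921177125313434 yaw 0.5288725025688543 tilt 10.085009921465417 130 A range [-31.   22.6] z [ 0.2 19.3]
finger B [35.7 38.8 41.9]
a [0.9 0.5] b [-0.5  0.9]
```

{"op": "play_rows", "data": {
  "dp": [
    [0, 0, 0],
    [0, 0, 0],
    [0, 0, 0],
    [0, 0, 0],
    [0, 0, 0],
    [0, 0, 0]
  ],
  "yaw": [0, 0, 0, 0, 0, 0],
  "gripper": 0
}}

```text
t: 24.33
ee_pos: [466.1, -98.4, 5.0]
orientation: [-3.052, -0.743, 0.0]
ft_force: [1.1, -0.0, 1.1]
width: 87.4
grasp_force: 0.0
```

{"op": "play_rows", "data": {
  "dp": [
    [0, 0, 15],
    [0, 0, 35],
    [0, 0, 40],
    [0, 0, 40],
    [0, -40, 0],
    [0, -40, 0],
    [0, -40, 0],
    [0, -40, 0]
  ],
  "yaw": [0, 0, 0, 0, 0, 0, 0, 0]
}}

```text
t: 25.0
ee_pos: [466.1, -260.0, 135.7]
orientation: [3.051, 0.745, 0.001]
ft_force: [1.1, 0.5, -0.6]
width: 88.0
grasp_force: 0.0
```

{"op": "play_rows", "data": {
  "dp": [
    [0, -20, 0],
    [0, 0, 0],
    [0, 0, 0]
  ],
  "yaw": [0, 0, 0]
}}

```text
t: 25.25
ee_pos: [465.7, -279.1, 134.8]
orientation: [-3.053, -0.74, 0.0]
ft_force: [-0.5, -0.6, -0.0]
width: 87.9
grasp_force: 0.0
```

```bash
cat > pz.py <<'E'
from st import *
from scipy.optimize import least_squares
state()
for n in("top","side"):
    S=[]
    for i in range(5):
        p=viewer.get_image(n); w=cloud(p); hsv=cv2.cvtColor(p["pixels"],cv2.COLOR_RGB2HSV)
        m=((np.hypot(w[...,0]-466,w[...,1]+100)<45)&(hsv[...,1]>100)&(w[...,2]<85)).astype(np.uint8)
        S.append(w[m>0])
    s=np.concatenate(S); print(n,len(s),s.mean(0),*rect(s[s[:,2]>(30 if n=="top" else 1)]),np.percentile(s[:,2],[1,99]))
    # apex/height map in pyramid axes
    t=np.radians(27); a=np.array([np.cos(t),np.sin(t)]); b=np.array([-a[1],a[0]]); c=np.array([468,-102]); d=s[:,:2]-c; A=d@a; B=d@b
    print('A',np.percentile(A,[1,99]),'B',np.percentile(B,[1,99]))
    for lo in range(0,70,10):
        k=(s[:,2]>lo)&(s[:,2]<=lo+10)
        if k.sum()>8: print('z',lo,k.sum(),'A',np.percentile(A[k],[2,50,98]),'B',np.percentile(B[k],[2,50,98]))
    if n=="side":
        k=(B>15)&(s[:,2]<36)&(abs(A)<19)
        f=least_squares(lambda q:B[k]-q[0]-q[1]*A[k]-q[2]*(s[k,2]-15),[24,0,0],loss="soft_l1",f_scale=2).x; print('face',f[0],np.degrees(f[1:]))
    cv2.imwrite(f"pics/z_{n}.png",cv2.resize(p["pixels"][225:280,285:365,::-1] if n=="side" else p["pixels"][230:275,290:355,::-1],None,fx=9,fy=9,interpolation=cv2.INTER_CUBIC))
E
python3 pz.py
```

```text
t 25.25 tcp [ 465.7 -279.1  134.8] closing -62.8 w 87.9 gf 0.0 q [-0.6  0.4  1.9  0.   0.8  0.5]
top 1362 [ 467.6 -100.4   46.7] [468.4 -99.8] [47.4 47. ] 28.5584716796875 [-1.6 66.1]
A [-22.5  24.4] B [-23.8  24.8]
z 0 26 A [-23.1 -18.4  19.7] B [-24.5 -20.3  17.1]
z 10 9 A [-22.5 -22.3 -21.7] B [-10.5   6.6  12.3]
z 30 180 A [-22.2  -4.2  25.1] B [-21.6  -2.1  25. ]
z 40 585 A [-21.4  -0.5  24. ] B [-20.4   3.4  24.5]
z 50 417 A [-14.7   1.6  18.4] B [-14.7   2.1  19.8]
z 60 119 A [-8.5  1.9 12.3] B [-7.4  2.9 12.4]
side 2346 [458.  -85.5  37.1] [465.2 -95.6] [53.9 47.4] -60.77476119995117 [ 2.7 64.7]
A [-23.   22.9] B [-14.4  32.2]
z 0 183 A [-22.6  -0.4  22.1] B [ 8.6 28.4 31.5]
z 10 273 A [-23.   -2.6  22.5] B [-1.1 28.3 32.2]
z 20 268 A [-23.   -4.8  22.4] B [-14.8  28.6  32.2]
z 30 364 A [-23.   -3.9  23.2] B [-14.9  27.7  32.3]
z 40 745 A [-22.4  -2.6  22.8] B [-10.9  20.1  31. ]
z 50 397 A [-14.8  -0.4  15.9] B [-4.2 13.3 23.4]
z 60 111 A [-6.2  0.8  8.9] B [ 2.5  9.2 17.2]
face 28.69410072148545 [1.6 0.9]
```

View pics/z_side.png

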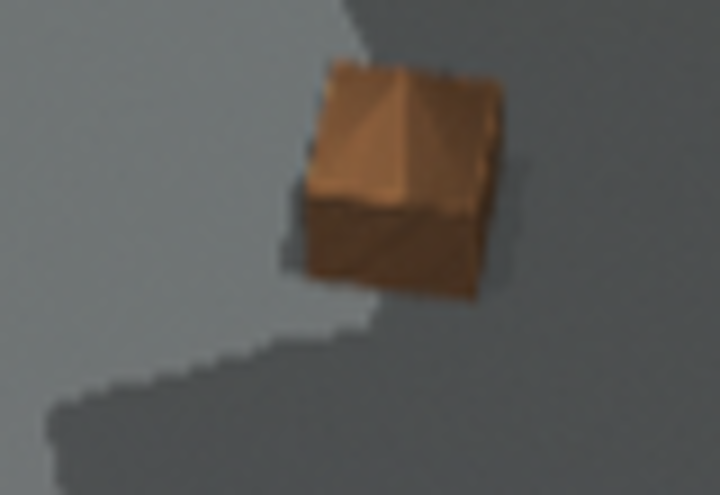

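Unobstructed, the pyramid is upright (0.9°) at yaw 28.5 and about centred under the last grip. I'll grip along its other axis, where the side camera sees a free face, to check for tilt.

{"op": "play_rows", "data": {
  "dp": [
    [0, 22, 0],
    [0, 22, 0],
    [0, 22, 0],
    [0, 22, 0],
    [0, 22, 0],
    [0, 22, 0],
    [0, 22, 0],
    [0, 22, 0]
  ],
  "yaw": [7, 7, 7, 7, 7, 7, 7, 7]
}}

```text
t: 26.42
ee_pos: [466.1, -101.3, 135.1]
orientation: [2.339, 2.097, 0.0]
ft_force: [-0.2, -0.1, -1.0]
width: 87.8
grasp_force: 0.0
```

{"op": "play_rows", "data": {
  "dp": [
    [-0.5, 4, 0],
    [0, 0, 0],
    [0, 0, 0],
    [0, 0, 0],
    [0, 0, 0],
    [0, 0, 0]
  ],
  "yaw": [7, 7, 7, 7, 7, 0]
}}

```text
t: 26.92
ee_pos: [465.7, -98.3, 135.1]
orientation: [1.603, 2.702, 0.0]
ft_force: [-0.1, -0.2, -0.7]
width: 87.8
grasp_force: 0.0
```

{"op": "play_rows", "data": {
  "dp": [
    [0, 0, -20],
    [0, 0, -35],
    [0, 0, -30],
    [0, 0, -20],
    [0, 0, -12],
    [0, 0, -6],
    [0, 0, 0],
    [0, 0, 0]
  ],
  "yaw": [0, 0, 0, 0, 0, 0, 0, 0]
}}

```text
t: 27.58
ee_pos: [465.9, -98.5, 12.2]
orientation: [1.611, 2.697, 0.0]
ft_force: [-0.5, 0.6, 1.0]
width: 87.5
grasp_force: 0.0
```

```bash
sed -i 's/pics\/z_/pics\/y_/' pz.py; python3 pz.py | grep -A20 side; python3 - <<'E'
from st import *
o=ctrl.get_obs(); c=o["ee_pos"][:2]; M=R.from_rotvec(o["orientation"]).as_matrix(); y=M[:2,1]
p=viewer.get_image("side"); w=cloud(p); hsv=cv2.cvtColor(p["pixels"],cv2.COLOR_RGB2HSV)
m=(np.hypot(w[...,0]-c[0],w[...,1]-c[1])<75)&(hsv[...,1]>100)&(w[...,2]>5)&(w[...,2]<75)
d=(w[m][:,:2]-c)@y; h=hsv[m][:,0]
for lo in range(-70,70,5):
    k=(d>lo)&(d<=lo+5)
    if k.sum()>4: print(lo,k.sum(),np.median(h[k]))
E
```

```text
-55 16 4.0
-50 28 4.0
-25 35 13.0
-20 55 13.0
-15 45 13.0
-10 49 13.0
-5 47 13.0
0 47 13.0
5 46 13.0
10 41 13.0
15 44 13.0
20 37 13.0
45 26 4.0
50 16 3.5pz.py:10: RuntimeWarning: Mean of empty slice.
  s=np.concatenate(S); print(n,len(s),s.mean(0),*rect(s[s[:,2]>(30 if n=="top" else 1)]),np.percentile(s[:,2],[1,99]))
  ret = um.true_divide(
Traceback (most recent call last):
  File "pz.py", line 10, in <module>
    s=np.concatenate(S); print(n,len(s),s.mean(0),*rect(s[s[:,2]>(30 if n=="top" else 1)]),np.percentile(s[:,2],[1,99]))
                                                                                           ~~~~~~~~~~~~~^^^^^^^^^^^^^^^
IndexError: index -1 is out of bounds for axis 0 with size 0
```

{"op": "play_rows", "data": {
  "dp": [
    [0, 0, 0],
    [0, 0, 0],
    [0, 0, 0],
    [0, 0, 0],
    [0, 0, 0],
    [0, 0, 0],
    [0, 0, 0],
    [0, 0, 0]
  ],
  "yaw": [0, 0, 0, 0, 0, 0, 0, 0],
  "gripper": 1
}}

```text
t: 28.55
ee_pos: [465.8, -98.4, 12.0]
orientation: [1.609, 2.698, 0.0]
ft_force: [-0.1, 0.7, 0.2]
width: 57.9
grasp_force: 30.0
```

```bash
cat > fg.py <<'E'
from st import *
state()
o=ctrl.get_obs(); c=o["ee_pos"][:2]; M=R.from_rotvec(o["orientation"]).as_matrix(); y=M[:2,1]
W=[];H=[]
for i in range(4):
    p=viewer.get_image("side"); w=cloud(p); hsv=cv2.cvtColor(p["pixels"],cv2.COLOR_RGB2HSV)
    m=(np.hypot(w[...,0]-c[0],w[...,1]-c[1])<75)&(hsv[...,1]>100)&(w[...,2]>0)&(w[...,2]<75)
    W.append(w[m]);H.append(hsv[m][:,0])
s=np.concatenate(W);h=np.concatenate(H);d=(s[:,:2]-c)@y
for lo in range(0,70,10):
    z=(s[:,2]>lo)&(s[:,2]<=lo+10); k=z&(h>=9); f=z&(h<8)
    print(lo,'wood',k.sum(),np.percentile(d[k],[2,50,98]) if k.sum()>5 else '','fing -',np.percentile(d[f&(d<0)],[5,95]) if (f&(d<0)).sum()>5 else '','+',np.percentile(d[f&(d>0)],[5,95]) if (f&(d>0)).sum()>5 else '')
k=h>=9
# bottom edge tilt: lowest z per column
for lo in range(-25,25,10):
    q=k&(d>lo)&(d<=lo+10); print('col',lo,np.percentile(s[q,2],[2,98]) if q.sum()>5 else '')
r,cc=np.nonzero(m); print(cc.mean(),r.mean())
u,v=int(cc.mean()),int(r.mean()); cv2.imwrite("pics/fg.png",cv2.resize(p["pixels"][v-40:v+40,u-50:u+50,::-1],None,fx=7,fy=7,interpolation=cv2.INTER_CUBIC))
E
python3 fg.py
```

```text
t 28.55 tcp [465.8 -98.4  12. ] closing 28.4 w 57.9 gf 30.000198986381292 q [-0.2  0.6  2.1  0.   0.5 -0.7]
0 wood 144 [-22.2  -1.5  23.4] fing -  + 
10 wood 220 [-22.8  -1.5  23.3] fing - [-34.3 -31.7] + [32.8 36.4]
20 wood 218 [-22.8  -1.1  23. ] fing - [-35.8 -31.4] + [32.8 35.8]
30 wood 290 [-22.9  -3.6  23.6] fing - [-36.5 -31.3] + [32.6 36. ]
40 wood 582 [-22.2  -3.5  23. ] fing - [-36.6 -31.1] + [32.5 38.1]
50 wood 330 [-14.    0.5  15.9] fing - [-38.2 -30.6] + [32.3 37.9]
60 wood 78 [-8.1  0.4  7.8] fing - [-38.3 -31. ] + [32.1 40.2]
col -25 [ 5.3 49.4]
col -15 [ 4.8 60.4]
col -5 [ 3.7 64.7]
col 5 [ 3.6 61.9]
col 15 [ 4.5 51.1]
329.4681238615665 244.11657559198542
```

The pyramid is upright and symmetric between the fingers (wood ±23, flat bottom), so the reading of 57.9 is a sensor quirk or thick pads. I'll lift it and carry it to the square tray.

{"op": "play_rows", "data": {
  "dp": [
    [0, 0, 8],
    [0, 0, 25],
    [0, 0, 35],
    [0, 0, 22],
    [15, -6, 0],
    [30, -11, 0],
    [36, -14, 0],
    [36, -14, 0]
  ],
  "yaw": [0, 0, 0, 0, 0, 0, 0, 0]
}}

```text
t: 29.42
ee_pos: [583.2, -143.8, 102.8]
orientation: [-1.609, -2.698, 0.0]
ft_force: [0.6, -0.3, -1.8]
width: 57.8
grasp_force: 30.0
```

{"op": "play_rows", "data": {
  "dp": [
    [36, -14, 0],
    [22, -8, -10],
    [6, -1.5, -20],
    [0, 0, -20],
    [0, 0, -10],
    [0, 0, 0],
    [0, 0, 0]
  ],
  "yaw": [-0.3, 0, 0, 0, 0, 0, 0]
}}

```text
t: 30.0
ee_pos: [645.7, -166.7, 41.7]
orientation: [-1.615, -2.692, 0.001]
ft_force: [-0.6, -0.4, -1.3]
width: 58.0
grasp_force: 30.0
```

```bash
sed -i 's/(w\[...,2\]>0)/(w[...,2]>16)/; s/h>=9/(h>=9)\&(np.hypot(*(s[:,:2]-c).T)<40)/g' fg.py; python3 fg.py
```

```text
t 30.0 tcp [ 645.7 -166.7   41.7] closing 28.1 w 58.0 gf 29.999817358329892 q [-0.3  0.7  1.6 -0.   0.8 -0.8]
0 wood 0  fing -  + 
10 wood 9 [-36.8 -32.5  34.9] fing -  + 
20 wood 5  fing -  + 
30 wood 163 [-22.6  -2.6  25.6] fing -  + 
40 wood 241 [-33.8  -2.1  24.9] fing - [-35.3 -28.3] + [33.5 36.3]
50 wood 214 [-22.7  -2.8  24.4] fing - [-36.3 -29.2] + [31.7 37.9]
60 wood 266 [-23.2  -3.4  23.6] fing - [-36.  -29.6] + [32.6 37.6]
col -25 [32.8 74.7]
col -15 [32.2 74.6]
col -5 [31.8 73.8]
col 5 [34.6 74. ]
col 15 [32.7 74.7]
291.651376146789 192.28440366972478
```

View pics/fg.png

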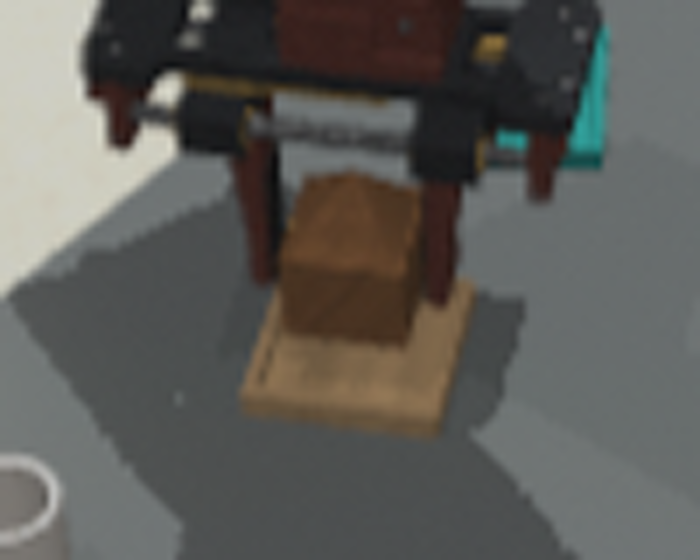

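The pyramid hangs level over the light-wood square tray, with its base at crop (345,335) and the tray at (355,355). Lowering it.

{"op": "play_rows", "data": {
  "dp": [
    [1, -0.5, -8],
    [0, 0, -8],
    [0, 0, -4],
    [0, 0, -2],
    [0, 0, -1],
    [0, 0, -0.5],
    [0, 0, 0]
  ],
  "yaw": [0, 0, 0, 0, 0, 0, 0]
}}

```text
t: 30.78
ee_pos: [647.6, -167.5, 18.4]
orientation: [-1.616, -2.694, 0.0]
ft_force: [-0.6, 0.4, -2.0]
width: 57.9
grasp_force: 30.0
```

{"op": "play_rows", "data": {
  "dp": [
    [0, 0, -0.5],
    [0, 0, -0.5],
    [0, 0, 0]
  ],
  "yaw": [0, 0, 0]
}}

```text
t: 31.03
ee_pos: [647.7, -167.5, 17.6]
orientation: [1.616, 2.694, 0.0]
ft_force: [0.8, 0.3, -1.5]
width: 57.6
grasp_force: 30.0
```

{"op": "play_rows", "data": {
  "dp": [
    [0, 0, -0.5],
    [0, 0, -0.5],
    [0, 0, 0]
  ],
  "yaw": [0, 0, 0]
}}

```text
t: 31.28
ee_pos: [647.8, -167.5, 17.1]
orientation: [1.616, 2.694, 0.0]
ft_force: [-1.9, 0.9, 4.3]
width: 57.9
grasp_force: 30.0
```

{"op": "play_rows", "data": {
  "dp": [
    [0, 0, 0],
    [0, 0, 0],
    [0, 0, 0],
    [0, 0, 0],
    [0, 0, 0],
    [0, 0, 0]
  ],
  "yaw": [0, 0, 0, 0, 0, 0],
  "gripper": 0
}}

```text
t: 31.78
ee_pos: [647.7, -167.4, 16.4]
orientation: [-1.616, -2.694, -0.0]
ft_force: [-0.1, -0.1, -0.9]
width: 87.6
grasp_force: 0.0
```

{"op": "play_rows", "data": {
  "dp": [
    [0, 0, 5],
    [0, 0, 20],
    [0, 0, 40],
    [0, 0, 40],
    [2, 20, 0],
    [4, 40, 0],
    [4, 40, 0],
    [4, 40, 0]
  ],
  "yaw": [0, 0, 0, 0, 0, 0, 0, 0]
}}

```text
t: 32.45
ee_pos: [661.9, -26.5, 122.5]
orientation: [1.618, 2.692, 0.001]
ft_force: [0.2, -1.0, -0.5]
width: 87.6
grasp_force: 0.0
```

{"op": "play_rows", "data": {
  "dp": [
    [2, 34, 0],
    [0, 0, 0],
    [0, 0, 0],
    [0, 0, 0]
  ],
  "yaw": [0, 0, 0, 0]
}}

```text
t: 32.78
ee_pos: [663.6, 6.3, 121.7]
orientation: [1.615, 2.694, -0.0]
ft_force: [0.5, -0.8, -0.4]
width: 88.1
grasp_force: 0.0
```

```bash
python3 - <<'E'
from st import *
state()
for n in("top","side"):
    p=viewer.get_image(n); w=cloud(p); print(n); meas(p,w,["cup_small","round_tray_small"])
    hsv=cv2.cvtColor(p["pixels"],cv2.COLOR_RGB2HSV)
    s=w[(np.hypot(w[...,0]-648,w[...,1]+167)<38)&(w[...,2]>32)&(w[...,2]<80)&(hsv[...,1]>100)]; 
    if len(s)>9: print('pyr',s.mean(0),*rect(s),np.percentile(s[:,2],[2,98]))
E
```

```text
t 32.78 tcp [663.6   6.3 121.7] closing 28.1 w 88.1 gf 0.0 q [-0.   0.6  1.6 -0.   0.9 -0.5]
top
cup_small none 1435
round_tray_small none
pyr [ 648.  -167.5   53. ] [ 649.6 -168.2] [49.  48.7] 28.129472732543945 [34.9 71.2]
side
cup_small mean [664.6   7.8  53.1] rect [663.9   7.8] [44.3 40.8] -41.6 n 145 z pct [ 35.2 297.3 382.6]
round_tray_small mask mean [462.3 109.9] rect [462.9 110.1] [72.2 67. ] -49.5 n 633 z pct [ 3.1  7.4 14.6]
pyr [ 640.1 -156.7   49.5] [ 645.6 -161.7] [50.8 47.6] 33.95041275024414 [33.1 68. ]
```

{"op": "play_rows", "data": {
  "dp": [
    [0, 0, -20],
    [0, 0, -30],
    [0, 0, -25],
    [0, 0, -15],
    [0, 0, -8],
    [0, 0, -4],
    [0, 0, 0],
    [0, 0, 0]
  ],
  "yaw": [0, 0, 0, 0, 0, 0, 0, 0]
}}

```text
t: 33.55
ee_pos: [664.5, 6.2, 20.5]
orientation: [1.616, 2.693, 0.001]
ft_force: [-0.2, 0.6, -0.2]
width: 87.5
grasp_force: 0.0
```

{"op": "play_rows", "data": {
  "dp": [
    [0, 0, 0],
    [0, 0, 0],
    [0, 0, 0],
    [0, 0, 0],
    [0, 0, 0],
    [0, 0, 0],
    [0, 0, 0],
    [0, 0, 0]
  ],
  "yaw": [0, 0, 0, 0, 0, 0, 0, 0],
  "gripper": 1
}}

```text
t: 34.22
ee_pos: [663.7, 6.6, 19.5]
orientation: [1.616, 2.694, 0.0]
ft_force: [-0.3, -0.2, 0.6]
width: 40.8
grasp_force: 30.0
```

{"op": "play_rows", "data": {
  "dp": [
    [0, 0, 0],
    [0, 0, 0],
    [0, 0, 0]
  ],
  "yaw": [0, 0, 0]
}}

```text
t: 34.47
ee_pos: [663.7, 6.6, 19.5]
orientation: [1.616, 2.694, 0.0]
ft_force: [-0.4, 0.3, 1.0]
width: 41.0
grasp_force: 30.0
```

{"op": "play_rows", "data": {
  "dp": [
    [0, 0, 8],
    [0, 0, 25],
    [0, 0, 35],
    [0, 0, 20],
    [-18, 9, 0],
    [-33, 16.5, 0],
    [-35, 17.5, 0],
    [-35, 17.5, 0]
  ],
  "yaw": [0, 0, 0, 0, 0, 0, 0, 0]
}}

```text
t: 35.13
ee_pos: [541.3, 67.3, 108.0]
orientation: [1.617, 2.693, 0.001]
ft_force: [-0.3, 1.0, -2.4]
width: 41.0
grasp_force: 30.0
```

{"op": "play_rows", "data": {
  "dp": [
    [-35, 17.5, 0],
    [-30, 15, -10],
    [-15, 8.2, -20],
    [0, 0, -20],
    [0, 0, -12],
    [0, 0, 0],
    [0, 0, 0]
  ],
  "yaw": [0, 0, 0, 0, 0, 0, 0]
}}

```text
t: 35.72
ee_pos: [462.5, 107.7, 45.6]
orientation: [-1.616, -2.693, 0.001]
ft_force: [-0.6, -0.0, -1.4]
width: 41.0
grasp_force: 30.0
```

```bash
python3 - <<'E'
from st import *
from scipy.optimize import least_squares
state(); c=ctrl.get_obs()["ee_pos"]
p=viewer.get_image("side"); w=cloud(p); hsv=cv2.cvtColor(p["pixels"],cv2.COLOR_RGB2HSV)
s=w[(np.hypot(w[...,0]-c[0],w[...,1]-c[1])<30)&(w[...,2]>c[2]-16)&(w[...,2]<c[2]+30)&(hsv[...,1]<60)&(hsv[...,2]>60)]
f=least_squares(lambda q:np.hypot(s[:,0]-q[0],s[:,1]-q[1])-21,c[:2],loss="soft_l1",f_scale=3); print(len(s),f.x,np.std(f.fun),np.percentile(s[:,2],[2,98])); meas(p,w,["round_tray_small"])
for lo in (20,30,40,50,60):
    k=(s[:,2]>lo)&(s[:,2]<lo+10); print(lo,k.sum(),s[k].mean(0) if k.sum()>4 else '')
E
```

```text
t 35.72 tcp [462.5 107.7  45.6] closing 28.1 w 41.0 gf 29.999684169888496 q [ 0.2  0.5  2.  -0.   0.6 -0.3]
296 [462.4 108. ] 1.6874286265282314 [33.  74.1]
round_tray_small mask mean [456.6 112.5] rect [466.  106.9] [82.4 68.1] -38.7 n 440 z pct [ 3.   8.7 76.9]
20 1 
30 40 [454.  117.9  36. ]
40 62 [460.4 113.6  45.1]
50 74 [462.1 110.7  55.2]
60 82 [462.7 111.8  64.9]
```

{"op": "play_rows", "data": {
  "dp": [
    [0, 0.5, -8],
    [0, 0, -6],
    [0, 0, -3],
    [0, 0, -2],
    [0, 0, -1],
    [0, 0, 0],
    [0, 0, 0]
  ],
  "yaw": [0, 0, 0, 0, 0, 0, 0]
}}

```text
t: 36.35
ee_pos: [462.7, 108.2, 25.5]
orientation: [-1.616, -2.694, 0.0]
ft_force: [0.6, 0.0, -1.5]
width: 40.9
grasp_force: 30.0
```

{"op": "play_rows", "data": {
  "dp": [
    [0, 0, -0.5],
    [0, 0, -0.5],
    [0, 0, 0]
  ],
  "yaw": [0, 0, 0]
}}

```text
t: 36.6
ee_pos: [462.7, 108.2, 24.5]
orientation: [1.616, 2.694, 0.0]
ft_force: [1.6, 0.1, -1.1]
width: 41.3
grasp_force: 30.0
```

Within half a millimetre of the floor. Release, rise, then move aside for a final check.

{"op": "play_rows", "data": {
  "dp": [
    [0, 0, -0.4],
    [0, 0, 0],
    [0, 0, 0]
  ],
  "yaw": [0, 0, 0]
}}

```text
t: 36.85
ee_pos: [462.8, 108.2, 24.5]
orientation: [1.616, 2.694, 0.0]
ft_force: [-1.2, -0.1, 6.5]
width: 40.7
grasp_force: 30.0
```

{"op": "play_rows", "data": {
  "dp": [
    [0, 0, 0],
    [0, 0, 0],
    [0, 0, 0],
    [0, 0, 0],
    [0, 0, 0],
    [0, 0, 0],
    [0, 0, 0],
    [0, 0, 0]
  ],
  "yaw": [0, 0, 0, 0, 0, 0, 0, 0],
  "gripper": 0
}}

```text
t: 37.52
ee_pos: [462.7, 108.2, 24.1]
orientation: [-1.616, -2.694, 0.0]
ft_force: [-1.1, 0.0, 0.3]
width: 86.8
grasp_force: 0.0
```

{"op": "play_rows", "data": {
  "dp": [
    [0, 0, 5],
    [0, 0, 15],
    [0, 0, 35],
    [0, 0, 40],
    [0, 0, 40],
    [0, 0, 40],
    [0, -40, 20],
    [0, -40, 0]
  ],
  "yaw": [0, 0, 0, 0, 0, 0, 0, 0]
}}

```text
t: 38.18
ee_pos: [465.6, 31.7, 223.1]
orientation: [1.606, 2.691, 0.009]
ft_force: [0.7, 0.1, 0.1]
width: 87.6
grasp_force: 0.0
```

{"op": "play_rows", "data": {
  "dp": [
    [0, -40, 0],
    [0, -40, 0],
    [0, -30, 0],
    [0, 0, 0],
    [0, 0, 0],
    [0, 0, 0]
  ],
  "yaw": [0, 0, 0, 0, 0, 0]
}}

```text
t: 38.68
ee_pos: [462.4, -78.8, 217.8]
orientation: [-1.617, -2.693, -0.0]
ft_force: [0.8, -0.6, 0.1]
width: 87.8
grasp_force: 0.0
```

```bash
python3 - <<'E'
from st import *
state()
TR.clear(); OB.update(stapler=(388,295,75,(44,62)),pyramid=(647,-167,36,(33,80)),cup_large=(386,-270,40,(52,80)),cup_small=(463,108,32,(47,75)))
for n in("top","side"):
    p=viewer.get_image(n); w=cloud(p); print(n); meas(p,w,list(OB))
    V=p["pixels"].max(-1); hsv=cv2.cvtColor(p["pixels"],cv2.COLOR_RGB2HSV)
    s=w[(np.hypot(w[...,0]-388,w[...,1]-295)<72)&(hsv[...,1]<70)&(w[...,2]>9)]
    print('stapler all',*rect(s),len(s))
cv2.imwrite("pics/end.png",cv2.resize(p["pixels"][130:430,120:480,::-1],None,fx=2,fy=2))
E
```

```text
t 38.68 tcp [462.4 -78.8 217.8] closing 28.0 w 87.8 gf 0.0 q [-0.2  0.2  2.   0.   1.  -0.7]
top
stapler mean [388.9 291.8  52.4] rect [389.5 291.8] [103.6  27.4] 27.3 n 312 z pct [15.8 49.6 58.4]
pyramid mean [ 648.1 -167.7   53. ] rect [ 649.4 -168.1] [48.8 48.7] 28.0 n 275 z pct [20.8 51.  67.7]
cup_large mean [ 387.  -271.4   65.9] rect [ 387.6 -270.9] [58.4 57.4] 89.9 n 102 z pct [15.6 49.9 71.7]
cup_small mean [465.3 105.4  60.2] rect [466.1 105. ] [40.7 38.3] 1.5 n 65 z pct [16.1 47.6 66.1]
moss_bowl mean [563.9 361.8  57.4] rect [564.8 363.3] [70.3 69.6] 78.7 n 476 z pct [45.2 58.6 67.3]
stapler all [394.7 300. ] [125.3 117. ] 47.34916305541992 301
side
stapler mean [383.8 297.   53.2] rect [385.2 296.7] [103.   27.5] 28.6 n 649 z pct [15.6 50.5 56.9]
pyramid mean [ 641.2 -157.7   50.5] rect [ 647.1 -163.9] [51.5 48.7] -61.3 n 305 z pct [18.  46.3 65.9]
cup_large mean [ 384.7 -267.1   61.6] rect [ 385.7 -267.4] [63.6 58.8] -40.8 n 270 z pct [17.9 46.6 68.8]
cup_small mean [462.8 109.8  57.3] rect [462.9 109.5] [43.8 40.2] -23.4 n 199 z pct [18.7 44.8 63.5]
moss_bowl mean [555.4 368.8  56. ] rect [562.4 365.6] [70.2 69.7] -15.0 n 931 z pct [30.7 58.6 65.8]
stapler all [389.2 299.7] [136.6  65.5] 29.543193817138672 1161
```

View pics/end.png

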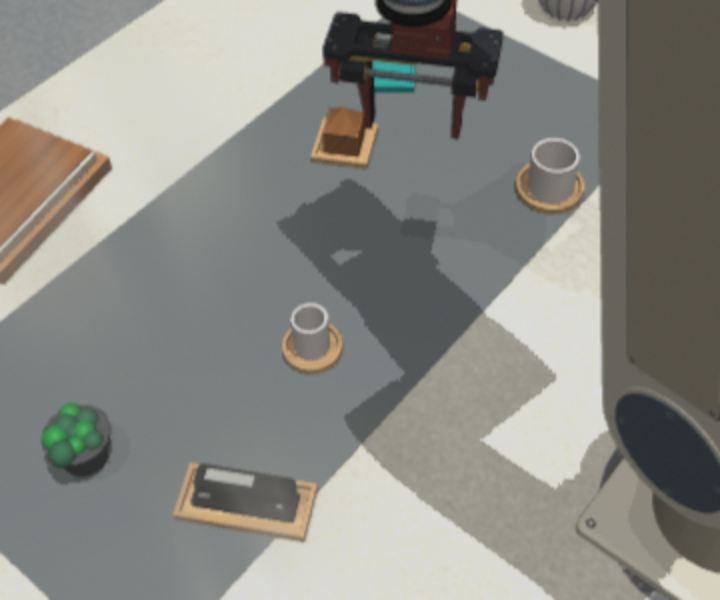

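All four things stand in their trays: stapler (245,500), small cup (310,345), large cup (550,185) and pyramid (345,140). Both views agree to within about 4 mm, and the moss bowl hasn't moved.

```bash
python3 -c "
from workcell import ticket
print(ticket.close_job())"
```

```text
the job is handed in; nothing more can be done
None
```

The job is handed in: the stapler, pyramid, large cup and small cup each stand in their own tray, 1 to 4 mm off centre in the last camera check, and the moss bowl was not moved; the verdict itself was not shown.

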